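Pack crawler wheels in two layers with a separator sheet

TASK

Pack the spare crawler wheels into the steel tray: lay the two black-tyred wheels with plain metal hubs flat on its floor, side by side and spaced to carry a load evenly, lay the yellow separator sheet level on top of them inside the tray with its grip bar up, then set every green-tyred wheel with a plain metal hub flat, hub up, on the sheet beside the grip bar. Wheels with a red hub are worn-out rejects, whatever their tyre: put those in the red bin, including the one left in the tray. Leave the spray can and screwdriver alone.

Things in the scene. Friction and masses are not known exactly. Their poses are not given: they have to be found in the camera images.
- tray: Fixed open steel tray, outside 148 (x) by 278 (y) by 72 mm high, walls and floor 6 mm thick, inside 136 by 266 mm. Origin: centre of its underside, on the bench; x across, y along its length, z up.
- bin: Fixed open red plastic reject bin, outside 140 (x) by 240 (y) by 70 mm high, walls and floor 5 mm. Origin: centre of its underside; y along its length, z up.
- sheet: Loose yellow stiff plastic separator sheet, 118 (x) by 248 (y) by 4 mm, about 0.22 kg. A black upright grip bar stands on its middle: 60 mm long along x, 14 mm thick in y, from 4 to 30 mm above the underside. Origin: centre of its underside; z up.
- black_a: Crawler wheel lying flat, hub up: black rubber tyre 84 mm across and 22 mm thick, with a coaxial round plain metal hub drum 56 mm across rising a further 22 mm (44 mm in all); 0.2 to 0.36 kg. Pick it by the hub. Origin: centre of its underside; z up along the axle. Goes in the bottom layer. Always present.
- black_b: Crawler wheel lying flat, hub up: black rubber tyre 84 mm across and 22 mm thick, with a coaxial round plain metal hub drum 56 mm across rising a further 22 mm (44 mm in all); 0.2 to 0.36 kg. Pick it by the hub. Origin: centre of its underside; z up along the axle. Goes in the bottom layer. Always present.
- green_a: Crawler wheel lying flat, hub up: green tyre 84 mm across and 22 mm thick, with a coaxial round plain metal hub drum 56 mm across rising a further 22 mm (44 mm in all); 0.2 to 0.36 kg. Pick it by the hub. Origin: centre of its underside; z up along the axle. Goes on the sheet. May be absent (None).
- green_b: Crawler wheel lying flat, hub up: green tyre 84 mm across and 22 mm thick, with a coaxial round plain metal hub drum 56 mm across rising a further 22 mm (44 mm in all); 0.2 to 0.36 kg. Pick it by the hub. Origin: centre of its underside; z up along the axle. Goes on the sheet. May be absent (None).
- worn_a: Crawler wheel lying flat, hub up: black rubber tyre 84 mm across and 22 mm thick, with a coaxial round red hub drum 56 mm across rising a further 22 mm (44 mm in all); 0.2 to 0.36 kg. Pick it by the hub. Origin: centre of its underside; z up along the axle. A reject. May be absent (None).
- worn_b: Crawler wheel lying flat, hub up: green tyre 84 mm across and 22 mm thick, with a coaxial round red hub drum 56 mm across rising a further 22 mm (44 mm in all); 0.2 to 0.36 kg. Pick it by the hub. Origin: centre of its underside; z up along the axle. A reject. May be absent (None).
- worn_c: Crawler wheel lying flat, hub up: black rubber tyre 84 mm across and 22 mm thick, with a coaxial round red hub drum 56 mm across rising a further 22 mm (44 mm in all); 0.2 to 0.36 kg. Pick it by the hub. Origin: centre of its underside; z up along the axle. A reject, left over in the tray at the start. Always present.
- spray_can: Bystander: blue spray can standing upright, 60 mm across, 170 mm high. Origin: centre of its underside.
- screwdriver: Bystander: red-handled screwdriver 200 mm long lying on the bench. Origin: near its middle, at the underside; x along its length.
Mind the look-alikes: they are no part of the job. Leave any purple look-alike of the black_a alone.

How it is judged (in metres and radians):
On the way, in this order (a step that is already met when the one before it is completed fails the run):
1. both black-tyred plain wheels lie flat on the tray floor (x of black_a in the frame of tray between -0.032 and 0.032 m and y of black_a in the frame of tray between -0.1 and 0.1 m and z of black_a in the frame of tray between 0.003 and 0.011 m and angle between each of black_a, black_b's own z axis and vertical below 0.08 rad and x of black_b in the frame of tray between -0.032 and 0.032 m and y of black_b in the frame of tray between -0.1 and 0.1 m and z of black_b in the frame of tray between 0.003 and 0.011 m), for 0.2 s.
2. the separator sheet lies level on the two black wheels, inside the tray (all of step 1 and x of sheet in the frame of tray between -0.015 and 0.015 m and y of sheet in the frame of tray between -0.015 and 0.015 m and z of sheet in the frame of tray between 0.045 and 0.056 m and angle between sheet's own z axis and vertical below 0.08 rad), for 0.2 s.
3. every green-tyred plain wheel lies flat on the sheet (x of green_a in the frame of sheet between -0.035 and 0.035 m and y of green_a in the frame of sheet between -0.1 and 0.1 m and z of green_a in the frame of sheet between 0.001 and 0.009 m and angle between each of green_a, green_b's own z axis and vertical below 0.12 rad and x of green_b in the frame of sheet between -0.035 and 0.035 m and y of green_b in the frame of sheet between -0.1 and 0.1 m and z of green_b in the frame of sheet between 0.001 and 0.009 m), for 0.2 s.
At the end, for the whole second after the job is handed in: Black plain wheels flat on the tray floor; sheet level (5 deg) on their hubs, within 15 mm of the tray centre in x and y; each green plain wheel flat on the sheet, hub up; each red-hubbed wheel inside the bin; all at rest and released (all of step 2 and all of step 3 and x of worn_a in the frame of bin between -0.065 and 0.065 m and y of worn_a in the frame of bin between -0.115 and 0.115 m and z of worn_a in the frame of bin between -0.005 and 0.07 m and x of worn_b in the frame of bin between -0.065 and 0.065 m and y of worn_b in the frame of bin between -0.115 and 0.115 m and z of worn_b in the frame of bin between -0.005 and 0.07 m and x of worn_c in the frame of bin between -0.065 and 0.065 m and y of worn_c in the frame of bin between -0.115 and 0.115 m and z of worn_c in the frame of bin between -0.005 and 0.07 m and linear speed of each of black_a, black_b, green_a, green_b, worn_a, worn_b, worn_c, sheet below 0.03 m/s); the robot touches nothing.
It fails at once if a bystander (spray can or screwdriver) is moved more than 30 mm or the can tipped (distance of any of spray_can, screwdriver from where it was at the start of the episode above 0.03 m or angle between spray_can's own z axis and vertical above 0.5 rad).
Of green_a, green_b only 1 to 2 are there at a start; the rules pass over those that are not, and their reading is None.
Of worn_a, worn_b only 1 to 2 are there at a start; the rules pass over those that are not, and their reading is None.
At some moment in a run one of black_a, black_b, green_a, green_b, worn_a, worn_b, worn_c may be knocked a few centimetres aside while the robot is not near it.
It also fails if it takes over 210 s, if anything falls off the work surface, if the arm or the gripper's body presses on something with over 40 N, if the wrist force passes 120 N, or if a joint passes its speed limit or range.

ROBOT

A 6-joint arm with a two-finger parallel gripper is mounted at the origin on the work surface. World frame = base frame: x ahead of the robot, y to its left, z up, the work surface at z = 0. Lengths are in m, angles in degrees, forces in N, time in s.
With the tool pointing down it reaches from about 0.375 to 0.9 m from the base axis. Payload 3.1 kg.
Tool frame: the origin (TCP) lies between the finger pads; the fingertips stand 11 mm ahead of it and the grasp point (between the pads) lies 8 mm behind it; z points along the fingers, y is the direction in which the jaws open and shut (so a half turn about z gives the same grasp; the last joint's range is limited). The gripper opens to 87 mm and grips with 3 to 60 N. Pads are 19 mm wide; open, the fingers measure 117 mm over their backs; the gripper's body (75 mm by 190 mm) begins 51 mm behind the grasp point.
Start: joints at [-80.529, 30.224, 82.088, -0, 67.689, -10.227], TCP at [0.211, -0.588, 0.195] pointing down, gripper open.
Joint ranges: [-176.69, 176.69], [-43.24, 126.21], [12.49, 139.97], [-82, 262], [0, 151.66], [-163.58, 163.58]. Speed limits (degrees/s): [159.86, 159.86, 180, 180, 180, 180].

INTERFACE

Orientations are given as a 3x3 rotation matrix whose columns are the frame's x, y, z axes.
In Python, from rig import bot, vision gives the robot as it stands. The module is installed in compiled form; this text tells all that it offers.
- The arm moves only by the tool jog_arm, never from a script. Its argument "rows" is a list of rows, each an object with "dp": the shift along the tool's x, y, z in mm, a list of three; "turn": the turn, a rotation vector about the tool's x, y, z in degrees, a list of three; "grip": the opening, from 0 (shut) to 1 (fully open). A call has 1 to 10 rows; each row is the pose to reach, as a shift and turn from the pose commanded when the call began, along the tool's axes at that moment; what a row does not reach only later rows make up. A row lasts 1/10 s, in which the tool goes at most 50 mm and 8.59 degrees, less where a joint would pass 70% of its speed; a pose out of reach is approached as far as the arm can. A call with a gripper value outside its range is refused whole. The fingers move at their own pace and stop on an object; the grip force is fixed at half the most. Time passes only in rows, so rows that repeat a pose let the fingers close. It gives the time, the measured TCP pose, the force and the opening at its end, in the units of the state.
- bot.read_state(): the state, without advancing time (a new reading comes with each control period).
- vision.capture(name): name is "side" or "top" or "wrist"; returns (picture, depth): 480x640x3 uint8, red, green, blue; 480x640 float32, m along the optical axis (not along the pixel's ray), 0 where there is no reading.
- vision.camera_info(name): a dict with "vertical_fov" (degrees; the focal length in pixels is half the picture's height over the tangent of half this angle, whatever the lens; pixels are square), "cx", "cy" (the principal point, pixels), "position" and "rotation" of the camera in the world. Camera axes: x right, y down, z forward; pixel columns grow to the right and rows downward; lengths in m; the calibration is good to about 2 mm. A picture is of the moment at which its call begins: read the wrist's pose just before it. camera_info takes no time and is no camera call; for the wrist camera it gives the pose at the moment of the call.
- bot.hand_in(): hands the job in, once; it reports no verdict.
The state is a dict: "time_s": time; "joint_positions": joint angles; "qvel": joint speeds; "tau": joint torques, N m; "position": TCP position; "tcp_rot": TCP orientation; "force": force on the tool from outside, world axes, zero at the start; "moment": the same for the moment, N m; "opening": opening from 0.0 (shut) to 1.0 (fully open).
Only numpy, scipy, OpenCV 4.12 (cv2) and the standard library are available. Lean on these libraries where they do the work, as an engineer would, in place of code of your own. Each camera call takes 0.05 s, during which the arm holds its last target.

## Working session

There is one attempt and no reset: what is moved stays moved. The work goes in short steps, Python scripts to look and compute and a tool call to move; the robot and the scene stay as the last step left them, time stands still between calls to the robot, and variables do not carry over. Pictures are saved under pics/ and viewed, and the job is handed in when it is done.

Besides the shell and the picture viewer there is one more tool, called after "Emit:" by a JSON object that holds its "fn" and its "kwargs". jog_arm: Moves the arm, as the interface text tells. Its arguments: {"type":"object","properties":{"rows":{"type":"array"}},"required":["rows"]}

```bash
mkdir -p pics
python3 - <<'E'
from rig import bot, vision
import cv2
s=bot.read_state()
print(s['time_s'],s['position'],s['tcp_rot'],s['opening'],s['force'])
for n in ['top','side','wrist']:
    p,d=vision.capture(n)
    cv2.imwrite(f'pics/{n}0.png',p[:,:,::-1])
    print(n,vision.camera_info(n))
E
```

```text
0.0 [ 0.21054438 -0.58763601  0.19417127] [[ 9.41494244e-01  3.37028865e-01 -3.62796047e-04]
 [ 3.37028851e-01 -9.41491914e-01  2.12818827e-03]
 [ 3.75691333e-04 -2.12594974e-03 -9.99997670e-01]] 0.9982692465903802 [-1.05987261  0.24310744  0.48756685]
top {'vertical_fov': 56.23457602705618, 'cx': 314.74765851351174, 'cy': 243.72551290109683, 'position': array([ 0.45855249, -0.01291613,  0.90975561]), 'rotation': array([[ 0.00135718, -0.9936922 ,  0.11213367],
       [-0.99916596,  0.00322882,  0.04070582],
       [-0.04081111, -0.11209539, -0.99285904]])}
side {'vertical_fov': 42.346653918412976, 'cx': 319.9107166971601, 'cy': 228.80436057593468, 'position': array([0.32376058, 0.84712111, 1.07172638]), 'rotation': array([[-0.9598178 , -0.21946597,  0.17488419],
       [-0.28033925,  0.72181331, -0.63276809],
       [ 0.01263732, -0.65636898, -0.75433419]])}
wrist {'vertical_fov': 69.8839147024243, 'cx': 316.70552056404756, 'cy': 241.4201491361504, 'position': array([ 0.27445592, -0.5657647 ,  0.38419287]), 'rotation': array([[ 0.33738424, -0.91182359, -0.23398634],
       [-0.94136631, -0.32710218, -0.08266583],
       [-0.00116079,  0.24815701, -0.96871913]])}
```

View pics/top0.png

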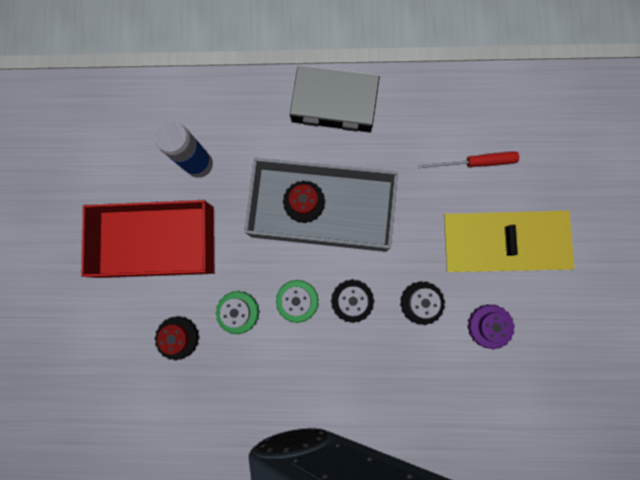

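View pics/side0.png

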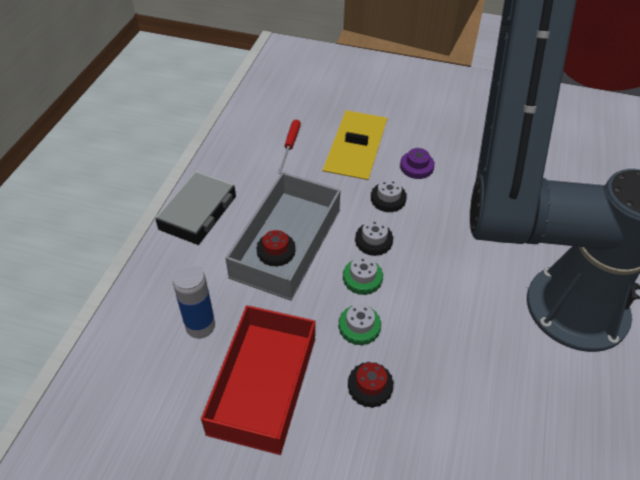

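View pics/wrist0.png

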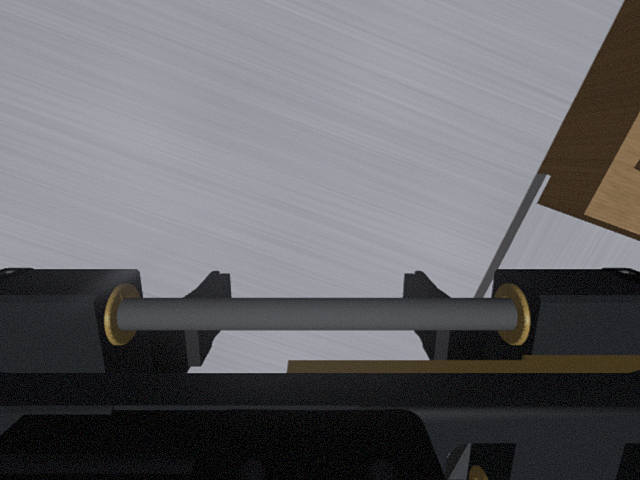

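Candidates in the top picture:
- Black plain: (353,300) and (423,302).
- Green plain: (238,312) and (297,300).
- Rejects, red hub: (177,338) and, in the tray, (303,201).
- Look-alike: purple (491,327), to be left alone.

Next I measure and take a close crop.

```bash
cat > h.py <<'E'
import numpy as np, cv2
from rig import bot, vision
def cloud(name):
    p,d=vision.capture(name); c=vision.camera_info(name)
    f=240/np.tan(np.radians(c['vertical_fov']/2))
    v,u=np.mgrid[0:480,0:640]
    P=np.stack([(u-c['cx'])/f*d,(v-c['cy'])/f*d,d],-1)@c['rotation'].T+c['position']
    P[d<=0]=np.nan
    return p,P,c,f
def ray(c,f,uv,z):
    r=c['rotation']@np.array([(uv[0]-c['cx'])/f,(uv[1]-c['cy'])/f,1]); t=(z-c['position'][2])/r[2]
    return c['position']+t*r
def topmask(P,lo,hi):
    return ((P[...,2]>lo)&(P[...,2]<hi)).astype(np.uint8)
def blobs(mask,amin=60):
    n,l,st,ce=cv2.connectedComponentsWithStats(mask)
    return [(i,st[i],ce[i],l==i) for i in range(1,n) if st[i][4]>=amin]
def rgb_of(p,m): return np.median(p[m],0).astype(int)
def state():
    s=bot.read_state(); print('t',round(s['time_s'],2),'pos',np.round(s['position'],4),'F',np.round(s['force'],1),'op',round(s['opening'],3)); print(np.round(s['tcp_rot'],4).tolist()); return s
E
python3 - <<'E'
from h import *
out=[]
for n in ['top','side']:
    p,P,c,f=cloud(n)
    hsv=cv2.cvtColor(p,cv2.COLOR_RGB2HSV)
    print(n,'bench z',np.nanmedian(P[...,2]))
    # hub tops by height band
    for lo,hi in [(0.036,0.053),(0.064,0.082)]:
        m=topmask(P,lo,hi)
        for i,st,ce,mm in blobs(m,80):
            q=P[mm]; 
            z=np.median(q[:,2]); (cx,cy),r=cv2.minEnclosingCircle(np.ascontiguousarray(q[:,:2].astype(np.float32)))
            rc=cv2.minAreaRect(q[:,:2].astype(np.float32))
            print(lo,ce.round(),st[4],'c',round(cx,4),round(cy,4),'mean',q[:,:2].mean(0).round(4),'r',round(r,4),'z',round(z,4),rgb_of(p,mm),np.round(rc[1],3),round(rc[2],1))
    if n=='top':
        cv2.imwrite('pics/crop1.png',cv2.resize(p[180:380,140:540,::-1],None,fx=2,fy=2,interpolation=cv2.INTER_CUBIC))
    y=cv2.inRange(hsv,(20,120,80),(35,255,255)); 
    for i,st,ce,mm in blobs(y,300):
        q=P[mm]; rc=cv2.minAreaRect(q[:,:2].astype(np.float32)); print('sheet',np.round(rc[0],4),np.round(rc[1],4),rc[2],np.median(q[:,2]))
E
```

```text
top bench z 0.0012937926602079042
0.036 [334.  96.] 4546 c 0.8584 -0.0159 mean [ 0.8546 -0.016 ] r 0.0993 z 0.0473 [125 129 130] [0.17  0.118] 81.5
0.036 [201. 166.] 96 c 0.7269 0.2639 mean [0.7139 0.2508] r 0.03 z 0.0455 [ 9 23 49] [0.026 0.06 ] 49.8
0.036 [307. 178.] 420 c 0.636 0.0105 mean [0.6871 0.038 ] r 0.1492 z 0.0448 [44 46 47] [0.118 0.298] 19.4
0.036 [303. 199.] 558 c 0.6456 0.0461 mean [0.6442 0.046 ] r 0.0281 z 0.051 [102  22  21] [0.053 0.056] 89.9
0.036 [208. 237.] 175 c 0.57 0.2325 mean [0.5713 0.2321] r 0.0688 z 0.0449 [51  8  7] [0.137 0.003] 1.6
0.036 [113. 228.] 500 c 0.5679 0.3569 mean [0.5894 0.4233] r 0.1287 z 0.0444 [51  7  6] [0.112 0.257] 32.1
0.036 [296. 301.] 657 c 0.4465 0.0595 mean [0.4465 0.0592] r 0.0279 z 0.0452 [142 142 153] [0.054 0.053] 90.0
0.036 [352. 301.] 668 c 0.447 -0.0494 mean [ 0.447  -0.0493] r 0.0279 z 0.045 [142 142 153] [0.054 0.054] 44.5
0.036 [425. 303.] 696 c 0.4439 -0.1863 mean [ 0.4433 -0.1856] r 0.0282 z 0.0448 [141 141 152] [0.055 0.055] 86.4
0.036 [234. 312.] 676 c 0.4241 0.1784 mean [0.4241 0.1776] r 0.0282 z 0.0451 [140 141 15
[... 2645 characters left out ...]
3.] 381 c -0.0432 -1.0415 mean [-0.0432 -1.0401] r 0.0993 z 0.0733 [60 17 16] [0.025 0.198] 89.3
0.064 [282. 228.] 1253 c 0.6323 0.0105 mean [0.6351 0.0231] r 0.1576 z 0.0712 [114 118 124] [0.285 0.15 ] 83.8
0.064 [556. 287.] 110 c 0.0635 0.0125 mean [0.0642 0.0203] r 0.0307 z 0.0728 [33 38 43] [0.01  0.061] 12.9
0.064 [588. 311.] 424 c 0.0011 0.0575 mean [0.0022 0.0613] r 0.0614 z 0.0732 [36 41 47] [0.025 0.122] 87.6
0.064 [197. 316.] 161 c 0.7277 0.2709 mean [0.717  0.2876] r 0.0299 z 0.0737 [18 38 72] [0.06  0.028] 38.6
0.064 [258. 374.] 1363 c 0.5664 0.3522 mean [0.5659 0.3626] r 0.1375 z 0.0694 [150  34  31] [0.142 0.244] 2.1
sheet [ 0.5681 -0.3558] [0.1003 0.256 ] 7.201730728149414 nan
```

```bash
ls pics
```

```text
crop1.png
side0.png
top0.png
wrist0.png
```

View pics/crop1.png

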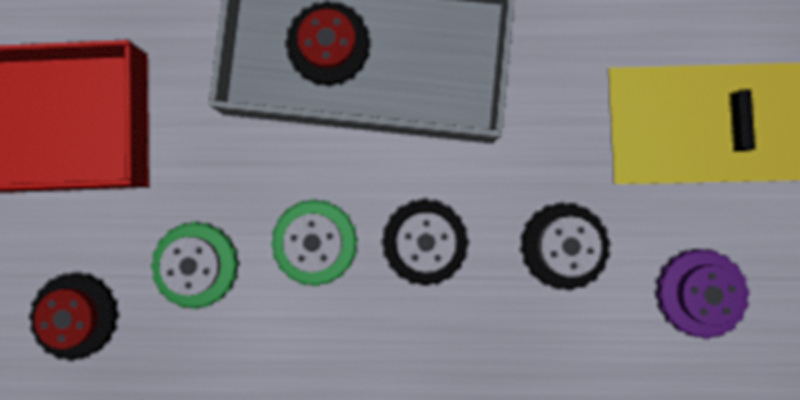

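Run:
```python
from h import *
for n in ['top','side']:
    p,P,c,f=cloud(n)
    hsv=cv2.cvtColor(p,cv2.COLOR_RGB2HSV)
    y=cv2.inRange(hsv,(20,100,60),(35,255,255))
    i,st,ce,mm=max(blobs(y,300),key=lambda b:b[1][4])
    cn,_=cv2.findContours(mm.astype(np.uint8),cv2.RETR_EXTERNAL,cv2.CHAIN_APPROX_NONE)
    cn=max(cn,key=len)[:,0]
    Q=np.array([ray(c,f,a,0.004)[:2] for a in cn],np.float32)
    print(n,cv2.minAreaRect(Q))
    x,yy,w,h=st[:4]
    sub=np.zeros((480,640),bool); sub[yy:yy+h,x:x+w]=1
    m=sub&(P[...,2]>0.022)&(P[...,2]<0.04)
    print('bar',cv2.minAreaRect(P[m][:,:2].astype(np.float32)),m.sum(),P[m].mean(0))
    # tray top rim outer
```

```text
top ((0.5653272271156311, -0.36209872364997864), (0.11681061238050461, 0.24767588078975677), 1.2032592296600342)
bar ((0.5659865736961365, -0.3607701063156128), (0.059081222862005234, 0.014895542524755001), 0.47430726885795593) 272 [ 0.56557682 -0.35973541  0.0296525 ]
side ((0.565062940120697, -0.36086416244506836), (0.11684753000736237, 0.24972522258758545), 1.2434982061386108)
bar ((0.5656747221946716, -0.3610908091068268), (0.05839582905173302, 0.023583563044667244), 0.4015567898750305) 135 [ 0.56524538 -0.35879891  0.0286436 ]
```

The crop confirms it. At 2x scale, the black plain wheels are at (426,242) and (567,246), the green plain at (313,242) and (190,263), and the red hubs at (65,318) and (326,40). The purple wheel at (703,295) is left alone.

```bash
cat > go.py <<'E'
import sys
from h import *
# usage: go.py x y z psi  -> dp, turn from present measured pose
def plan(x,y,z,psi):
    s=state(); R=s['tcp_rot']; d=R.T@(np.array([x,y,z])-s['position'])*1000
    a=np.radians(psi); T=np.array([[np.cos(a),np.sin(a),0],[np.sin(a),-np.cos(a),0],[0,0,-1.]])
    r=np.degrees(cv2.Rodrigues(R.T@T)[0].ravel())
    print('dp',d.round(1).tolist(),'turn',r.round(2).tolist(),'dist',np.linalg.norm(d).round())
if __name__=='__main__': plan(*map(float,sys.argv[1:5]))
E
cat > find.py <<'E'
from h import *
# hub tops list from top & side by height band
def find(n,lo=0.036,hi=0.053):
    p,P,c,f=cloud(n); r=[]
    for i,st,ce,mm in blobs(topmask(P,lo,hi),150):
        q=P[mm];(cx,cy),rad=cv2.minEnclosingCircle(np.ascontiguousarray(q[:,:2].astype(np.float32)))
        if rad<0.036: r.append((round(float(cx),4),round(float(cy),4),round(float(np.median(q[:,2])),4),rgb_of(p,mm).tolist(),ce.round().tolist()))
    return p,r
if __name__=='__main__':
    import sys
    for n in sys.argv[1:] or ['top']:
        p,r=find(n); print(n); [print('  ',*x) for x in r]
E
python3 go.py 0.6453 0.0465 0.2 -6.3
```

```text
t 0.35 pos [ 0.2107 -0.5882  0.1949] F [-0.2 -0.6 -0. ] op 0.996
[[0.9415, 0.3371, -0.0001], [0.3371, -0.9415, 0.0005], [0.0001, -0.0005, -1.0]]
dp [623.2, -451.1, -4.8] turn [-0.03, 0.0, 26.0] dist 769.0
```

Emit:
{"fn": "jog_arm", "kwargs": {"rows": [{"dp": [623,-451,-5],"turn": [0,0,26],"grip": 0.9},{"dp": [623,-451,-5],"turn": [0,0,26],"grip": 0.9},{"dp": [623,-451,-5],"turn": [0,0,26],"grip": 0.9},{"dp": [623,-451,-5],"turn": [0,0,26],"grip": 0.9},{"dp": [623,-451,-5],"turn": [0,0,26],"grip": 0.9},{"dp": [623,-451,-5],"turn": [0,0,26],"grip": 0.9},{"dp": [623,-451,-5],"turn": [0,0,26],"grip": 0.9},{"dp": [623,-451,-5],"turn": [0,0,26],"grip": 0.9},{"dp": [623,-451,-5],"turn": [0,0,26],"grip": 0.9},{"dp": [623,-451,-5],"turn": [0,0,26],"grip": 0.9}]}}

```text
time_s: 1.35
position: [0.4938, -0.1746, 0.1987]
tcp_rot: [[0.994, -0.11, 0.001], [-0.11, -0.994, -0.0], [0.001, 0.0, -1.0]]
force: [0.2, -0.2, -0.3]
opening: 0.902
```

```bash
python3 go.py 0.6453 0.0465 0.2 -6.3; python3 find.py side
```

```text
t 1.35 pos [ 0.4938 -0.1746  0.1987] F [ 0.2 -0.2 -0.3] op 0.902
[[0.9939, -0.1099, 0.0006], [-0.1099, -0.9939, -0.0005], [0.0007, 0.0004, -1.0]]
dp [126.2, -236.4, -1.3] turn [0.02, -0.04, -0.01] dist 268.0
side
   0.4017 -0.3172 0.0443 [87, 47, 111] [418.0, 156.0]
   0.4466 -0.1848 0.0443 [144, 144, 156] [389.0, 188.0]
   0.4473 -0.0492 0.0442 [145, 145, 156] [374.0, 230.0]
   0.6464 0.0466 0.0497 [108, 31, 29] [275.0, 241.0]
   0.4455 0.0594 0.0441 [145, 147, 157] [363.0, 268.0]
   0.4238 0.1786 0.0442 [148, 149, 159] [360.0, 316.0]
   0.3724 0.2988 0.0443 [112, 30, 28] [371.0, 377.0]
```

Emit:
{"fn": "jog_arm", "kwargs": {"rows": [{"dp": [126,-236,0],"turn": [0,0,0],"grip": 0.9},{"dp": [126,-236,0],"turn": [0,0,0],"grip": 0.9},{"dp": [126,-236,0],"turn": [0,0,0],"grip": 0.9},{"dp": [126,-236,0],"turn": [0,0,0],"grip": 0.9},{"dp": [126,-236,0],"turn": [0,0,0],"grip": 0.9},{"dp": [126,-236,0],"turn": [0,0,0],"grip": 0.9},{"dp": [126,-236,50],"turn": [0,0,0],"grip": 0.9},{"dp": [126,-236,80],"turn": [0,0,0],"grip": 0.9},{"dp": [126,-236,80],"turn": [0,0,0],"grip": 0.9},{"dp": [126,-236,80],"turn": [0,0,0],"grip": 0.9}]}}

```text
time_s: 2.4
position: [0.6439, 0.0436, 0.1185]
tcp_rot: [[0.994, -0.11, -0.001], [-0.11, -0.994, -0.0], [-0.001, 0.0, -1.0]]
force: [0.3, -1.0, 0.8]
opening: 0.902
```

```bash
python3 go.py 0.6453 0.0465 0.043 -6.3; python3 -c "
from h import *
p,d=vision.capture('wrist'); cv2.imwrite('pics/w1.png',p[:,:,::-1])"
```

```text
t 2.4 pos [0.6439 0.0436 0.1185] F [ 0.3 -1.   0.8] op 0.902
[[0.9939, -0.1104, -0.0009], [-0.1104, -0.9939, -0.0001], [-0.0008, 0.0002, -1.0]]
dp [1.2, -3.0, 75.5] turn [0.01, 0.05, -0.04] dist 76.0
```

View pics/w1.png

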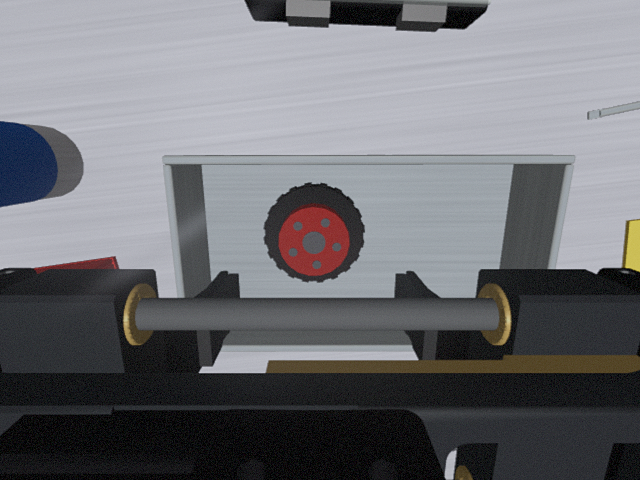

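The wrist view shows the red hub at (314,243), between the jaws (about 225 and 410). Descending and gripping.

Emit:
{"fn": "jog_arm", "kwargs": {"rows": [{"dp": [1,-3,40],"turn": [0,0,0],"grip": 0.9},{"dp": [1,-3,70],"turn": [0,0,0],"grip": 0.9},{"dp": [1,-3,75],"turn": [0,0,0],"grip": 0.9},{"dp": [1,-3,75],"turn": [0,0,0],"grip": 0.9},{"dp": [1,-3,75],"turn": [0,0,0],"grip": 0.4},{"dp": [1,-3,75],"turn": [0,0,0],"grip": 0.4},{"dp": [1,-3,75],"turn": [0,0,0],"grip": 0.4},{"dp": [1,-3,75],"turn": [0,0,0],"grip": 0.4},{"dp": [1,-3,75],"turn": [0,0,0],"grip": 0.4},{"dp": [1,-3,75],"turn": [0,0,0],"grip": 0.4}]}}

```text
time_s: 3.45
position: [0.6453, 0.0473, 0.0435]
tcp_rot: [[0.994, -0.11, 0.0], [-0.11, -0.994, -0.0], [0.0, -0.0, -1.0]]
force: [0.3, 0.1, -0.5]
opening: 0.453
```

```bash
python3 -c "
from h import *
p,d=vision.capture('wrist'); cv2.imwrite('pics/w2.png',p[:,:,::-1]);state()"
```

```text
t 3.5 pos [0.6453 0.0473 0.0434] F [ 0.1 -0.5  0. ] op 0.432
[[0.994, -0.1097, -0.0], [-0.1097, -0.994, 0.0], [-0.0, 0.0, -1.0]]
```

View pics/w2.png

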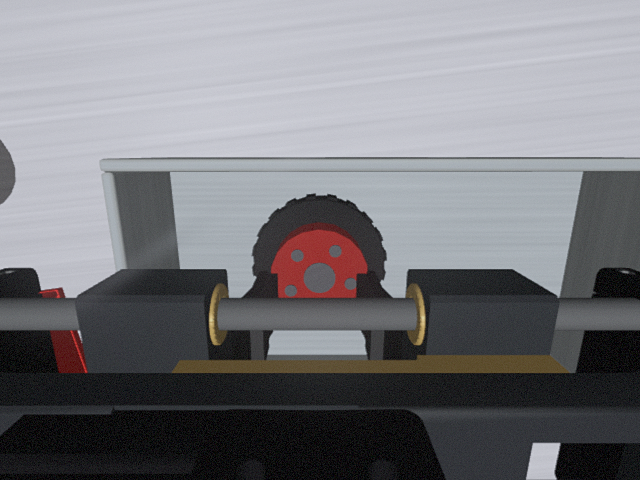

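Run:
```python
from h import *
p,P,c,f=cloud('wrist')
print(ray(c,f,(320,277),0.05), c['position'])
s=state()
R=s['tcp_rot']
for tp in ([0,0,0],[0,0.03,0],[0,-0.03,0],[0,0.028,0.011],[0,0.028,-0.02],[0,0,0.011]):
    q=c['rotation'].T@(s['position']+R@np.array(tp)-c['position']); print(tp,(f*q[0]/q[2]+c['cx']).round(),(f*q[1]/q[2]+c['cy']).round())
for uv in [(250,300),(262,320),(385,320),(262,345),(150,330),(320,277),(320,240),(320,340)]:
    print(uv,P[uv[1],uv[0]].round(4),p[uv[1],uv[0]])
```

```text
[0.64510147 0.04490263 0.05      ] [0.71263321 0.03939566 0.23312846]
t 3.55 pos [0.6452 0.0473 0.0433] F [-0.4 -0.1 -0.2] op 0.418
[[0.994, -0.1097, -0.0002], [-0.1097, -0.994, 0.0], [-0.0002, 0.0, -1.0]]
[0, 0, 0] 316.0 273.0
[0, 0.03, 0] 367.0 273.0
[0, -0.03, 0] 264.0 273.0
[0, 0.028, 0.011] 361.0 267.0
[0, 0.028, -0.02] 369.0 286.0
[0, 0, 0.011] 316.0 267.0
(250, 300) [0.6802 0.0592 0.156 ] [69 66 70]
(262, 320) [0.6755 0.0567 0.1578] [111 108 112]
(385, 320) [0.6727 0.0274 0.1586] [106 109 111]
(262, 345) [0.6467 0.0669 0.1198] [65 63 66]
(150, 330) [0.6787 0.0806 0.1637] [56 57 62]
(320, 277) [0.6457 0.0449 0.0516] [95 96 98]
(320, 240) [0.6665 0.0426 0.05  ] [155  54  53]
(320, 340) [0.5798 0.0515 0.0058] [164 170 176]
```

Emit:
{"fn": "jog_arm", "kwargs": {"rows": [{"dp": [0,0,0],"turn": [0,0,0],"grip": 0},{"dp": [0,0,0],"turn": [0,0,0],"grip": 0},{"dp": [0,0,0],"turn": [0,0,0],"grip": 0},{"dp": [0,0,0],"turn": [0,0,0],"grip": 0}]}}

```text
time_s: 3.95
position: [0.6453, 0.0473, 0.0433]
tcp_rot: [[0.994, -0.11, -0.0], [-0.11, -0.994, 0.0], [-0.0, -0.0, -1.0]]
force: [-0.1, -0.3, 0.8]
opening: 0.125
```

```bash
python3 -c "
from h import *
p,d=vision.capture('wrist'); cv2.imwrite('pics/w3.png',p[:,:,::-1]);state()"
```

```text
t 4.0 pos [0.6453 0.0472 0.0434] F [-0.3 -0.8  0.5] op 0.078
[[0.994, -0.1098, -0.0001], [-0.1098, -0.994, 0.0], [-0.0001, 0.0, -1.0]]
```

View pics/w3.png

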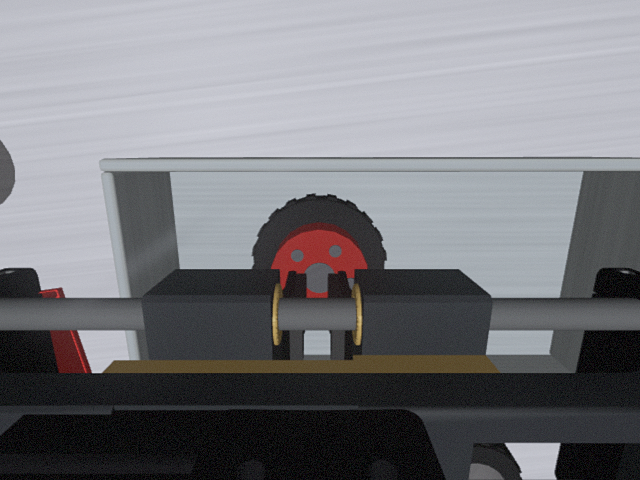

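```bash
python3 -c "
from h import *
p,d=vision.capture('side'); cv2.imwrite('pics/s3.png',cv2.resize(p[150:330,190:430,::-1],None,fx=3,fy=3,interpolation=cv2.INTER_CUBIC))
p,d=vision.capture('top'); cv2.imwrite('pics/t3.png',p[:,:,::-1])
w,d=vision.capture('wrist'); print((d[255:345:5,285:365:8]*1000).astype(int))"
```

```text
[[190 188 189 191 191 190 189 191 190 189]
 [190 189 192 191 191 191 190 191 192 191]
 [191 192 192 191 190 191 191 192 192 191]
 [ 90  92 192 192 191 192 193  90  91  90]
 [ 87  87 165 168 192 169 164  86  87  87]
 [ 83  87 157 162 194 162 158  85  83  84]
 [ 81  85 152 156 194 157 152  82  79  79]
 [ 77  81 145 150 194 151 147  81  77  77]
 [ 74  80 145 145 197 144 143  80  75  75]
 [ 74  79  83  85  82  83  83  79  74  74]
 [ 73  80  82  82  82  83  82  79  74  74]
 [ 73  78  82  81  81  81  83  78  74  73]
 [ 74  78  81  81  82  81  82  78  74  74]
 [ 75  77  81  81  80  81  80  78  76  75]
 [ 77  78  81  81  82  83  82  77  75  76]
 [ 75  79 124 124 251 123 125  78  76  75]
 [ 76  78 125 126 251 125 125  78  75  77]
 [ 76  80 126 126 252 127 125   0  77  75]]
```

View pics/s3.png

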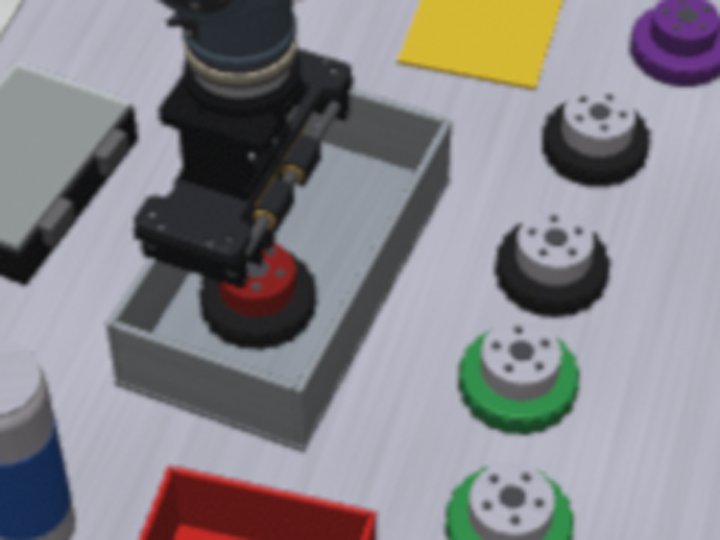

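View pics/t3.png

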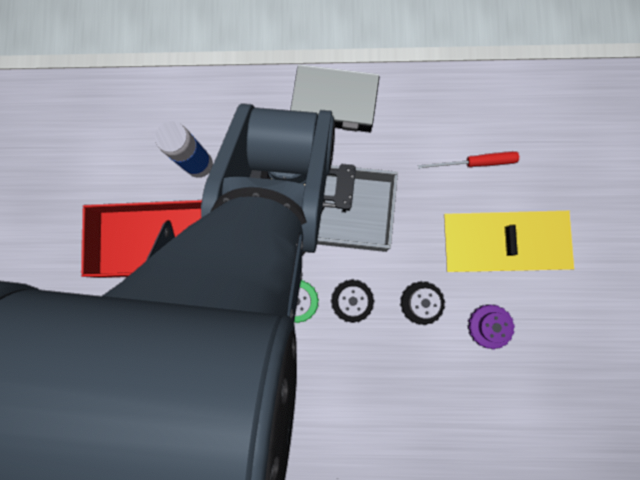

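```bash
python3 -c "
from h import *
w,P,c,f=cloud('wrist')
s=state();R=s['tcp_rot']
for v in range(268,300,4):
  for u in (290,298,305,312,318,335,342,348): 
    q=R.T@(P[v,u]-s['position'])*1000
    if P[v,u,2]<0.11: print(v,u,P[v,u].round(4),'tool',q.round(1))
" | awk '{print}' | head -50
```

```text
t 4.2 pos [0.6453 0.0472 0.0434] F [ 0.4  0.2 -0.5] op 0.013
[[0.994, -0.1098, -0.0], [-0.1098, -0.994, -0.0], [-0.0, 0.0, -1.0]]
268 290 [0.6523 0.0611 0.0498] tool [  5.4 -14.5  -6.5]
268 298 [0.652  0.0565 0.0504] tool [  5.6 -10.   -7. ]
268 305 [0.6516 0.0526 0.0506] tool [ 5.7 -6.1 -7.2]
268 312 [0.6513 0.0487 0.051 ] tool [ 5.8 -2.1 -7.6]
268 318 [0.6508 0.0454 0.0507] tool [ 5.7  1.2 -7.3]
268 335 [0.6497 0.0359 0.0505] tool [ 5.6 10.7 -7.1]
268 342 [0.6495 0.0321 0.051 ] tool [ 5.8 14.6 -7.6]
268 348 [0.6485 0.0286 0.0493] tool [ 5.2 18.1 -6. ]
272 298 [0.6576 0.0546 0.0735] tool [ 11.4  -8.7 -30.2]
272 305 [0.6567 0.0513 0.0722] tool [ 10.9  -5.3 -28.8]
272 312 [0.6488 0.049  0.0506] tool [ 3.3 -2.2 -7.2]
272 318 [0.649  0.0456 0.0521] tool [ 3.8  1.2 -8.7]
272 335 [0.6557 0.0366 0.0738] tool [ 11.5   9.4 -30.4]
276 298 [0.6578 0.0543 0.0798] tool [ 11.6  -8.4 -36.5]
276 305 [0.6564 0.0512 0.077 ] tool [ 10.6  -5.2 -33.7]
276 312 [0.6555 0.0479 0.0754] tool [ 10.   -1.8 -32.1]
276 318 [0.6462 0.0459 0.0509] tool [ 1.   1.2 -7.6]
276 335 [0.6556 0.0369 0.0791] tool [ 11.4   
[... 362 characters left out ...]
0511 0.0845] tool [  9.4  -4.9 -41.1]
284 312 [0.655  0.0478 0.085 ] tool [  9.6  -1.7 -41.6]
284 318 [0.641  0.0465 0.0499] tool [-4.1  1.2 -6.5]
284 335 [0.6557 0.0374 0.0895] tool [ 11.4   8.6 -46.1]
288 305 [0.6553 0.0509 0.0897] tool [  9.6  -4.8 -46.3]
288 312 [0.6554 0.0477 0.0907] tool [ 10.   -1.6 -47.3]
288 318 [0.6394 0.0466 0.0519] tool [-5.8  1.2 -8.5]
292 305 [0.6556 0.0507 0.095 ] tool [  9.9  -4.6 -51.6]
292 312 [0.6553 0.0477 0.095 ] tool [  9.9  -1.6 -51.6]
292 318 [0.6362 0.047  0.05  ] tool [-9.   1.2 -6.6]
296 305 [0.6556 0.0506 0.0993] tool [  9.9  -4.4 -55.9]
296 312 [0.6551 0.0477 0.0988] tool [  9.7  -1.5 -55.4]
296 318 [0.6342 0.0472 0.051 ] tool [-11.    1.2  -7.6]
```

```bash
python3 -c "
from h import *
w,P,c,f=cloud('wrist')
s=state();R=s['tcp_rot']
Q=(P-s['position'])@R*1000
for nm,(v0,v1,u0,u1) in dict(blkL=(268,360,150,270),blkR=(268,360,365,480),rod=(300,330,285,350),low=(345,360,285,350),bar=(360,400,100,500),fing=(268,300,288,345),bot=(400,480,0,640)).items():
  q=Q[v0:v1,u0:u1].reshape(-1,3); q=q[np.isfinite(q[:,2])&(q[:,2]<-12)]
  if len(q): print(nm,len(q),'min',np.percentile(q,1,0).round(),'max',np.percentile(q,99,0).round())
"; grep -c . /dev/null
```

```text
t 4.25 pos [0.6453 0.0472 0.0434] F [ 0.5 -0.3  0.6] op 0.004
[[0.994, -0.1098, -0.0001], [-0.1098, -0.994, -0.0], [-0.0001, 0.0, -1.0]]
blkL 9627 min [ -33.  -94. -122.] max [ 38. -10. -16.]
blkR 9302 min [  24.   11. -123.] max [  38.   39. -103.]
rod 1945 min [  26.   -6. -122.] max [  37.    7. -112.]
low 943 min [  -6.   -7. -123.] max [ 27.   8. -76.]
bar 15573 min [  23.  -43. -138.] max [  27.   34. -123.]
fing 1573 min [   9.   -8. -121.] max [ 38.   9. -28.]
bot 38332 min [ -27.  -52. -150.] max [  27.   80. -102.]
0
```

Only the closed fingers show the miss: the depth picture puts the fingertips about 22 mm above the hub. The fingertips and the gripper body both sit about 40 mm further back from the reported TCP than the text says. I'll treat the true tip as reported z + 29 mm, then reopen, descend in steps and check.

Emit:
{"fn": "jog_arm", "kwargs": {"rows": [{"dp": [0,0,0],"turn": [0,0,0],"grip": 0.9},{"dp": [0,0,0],"turn": [0,0,0],"grip": 0.9},{"dp": [0,0,0],"turn": [0,0,0],"grip": 0.9},{"dp": [0,0,0],"turn": [0,0,0],"grip": 0.9},{"dp": [0,0,0],"turn": [0,0,0],"grip": 0.9},{"dp": [0,0,0],"turn": [0,0,0],"grip": 0.9},{"dp": [0,0,10],"turn": [0,0,0],"grip": 0.9},{"dp": [0,0,20],"turn": [0,0,0],"grip": 0.9},{"dp": [0,0,30],"turn": [0,0,0],"grip": 0.9},{"dp": [0,0,30],"turn": [0,0,0],"grip": 0.9}]}}

```text
time_s: 5.25
position: [0.6433, 0.0474, 0.0109]
tcp_rot: [[0.994, -0.11, -0.005], [-0.11, -0.994, 0.0], [-0.005, 0.0, -1.0]]
force: [-0.9, 0.9, -0.1]
opening: 0.829
```

```bash
python3 -c "
from h import *
w,P,c,f=cloud('wrist');cv2.imwrite('pics/w4.png',w[:,:,::-1])
s=state();R=s['tcp_rot']
Q=(P-s['position'])@R*1000
m=(np.abs(Q[...,0]-9)<4)&(Q[...,2]>-60)&(Q[...,2]<-10)&(abs(Q[...,1])>30)
print(m.sum(),np.percentile(P[m][:,2],[1,5,50]), np.percentile(Q[m][:,1],[1,99]))
"
```

```text
t 5.3 pos [0.644  0.0473 0.0117] F [ 0.  -1.7 -0.8] op 0.854
[[0.9939, -0.1098, -0.0033], [-0.1098, -0.994, 0.0003], [-0.0033, 0.0001, -1.0]]
2239 [0.02259608 0.02537464 0.04664845] [-94.62806318 172.02631378]
```

View pics/w4.png

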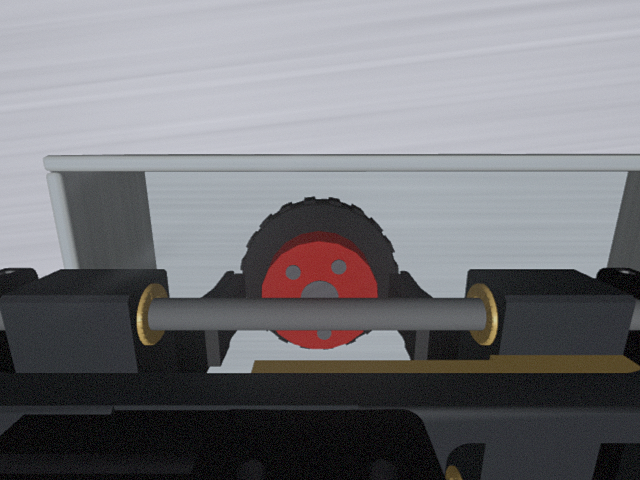

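The jaws now straddle the hub, with hub centre at about (319,295). I lower the last 7 mm and close.

Emit:
{"fn": "jog_arm", "kwargs": {"rows": [{"dp": [1,0,4],"turn": [0,0,0],"grip": 0.9},{"dp": [1,0,7],"turn": [0,0,0],"grip": 0.9},{"dp": [1,0,7],"turn": [0,0,0],"grip": 0.3},{"dp": [1,0,7],"turn": [0,0,0],"grip": 0.3},{"dp": [1,0,7],"turn": [0,0,0],"grip": 0.3},{"dp": [1,0,7],"turn": [0,0,0],"grip": 0.3},{"dp": [1,0,7],"turn": [0,0,0],"grip": 0.3},{"dp": [1,0,7],"turn": [0,0,0],"grip": 0.3}]}}

```text
time_s: 6.1
position: [0.6464, 0.047, 0.0067]
tcp_rot: [[0.994, -0.11, 0.0], [-0.11, -0.994, -0.0], [0.0, 0.0, -1.0]]
force: [0.4, -0.8, 1.0]
opening: 0.633
```

```bash
python3 go.py 0.565 0.404 0.13 -6.3
```

```text
t 6.1 pos [0.6464 0.047  0.0067] F [ 0.4 -0.8  1. ] op 0.633
[[0.994, -0.1096, 0.0004], [-0.1096, -0.994, -0.0003], [0.0004, 0.0002, -1.0]]
dp [-120.0, -345.9, -123.5] turn [0.01, -0.02, 0.01] dist 386.0
```

Emit:
{"fn": "jog_arm", "kwargs": {"rows": [{"dp": [0,0,-45],"turn": [0,0,0],"grip": 0.3},{"dp": [0,0,-90],"turn": [0,0,0],"grip": 0.3},{"dp": [0,0,-124],"turn": [0,0,0],"grip": 0.3},{"dp": [-120,-346,-124],"turn": [0,0,0],"grip": 0.3},{"dp": [-120,-346,-124],"turn": [0,0,0],"grip": 0.3},{"dp": [-120,-346,-124],"turn": [0,0,0],"grip": 0.3},{"dp": [-120,-346,-124],"turn": [0,0,0],"grip": 0.3},{"dp": [-120,-346,-124],"turn": [0,0,0],"grip": 0.3},{"dp": [-120,-346,-124],"turn": [0,0,0],"grip": 0.3},{"dp": [-120,-346,-124],"turn": [0,0,0],"grip": 0.3}]}}

```text
time_s: 7.1
position: [0.5671, 0.3901, 0.1296]
tcp_rot: [[0.994, -0.11, -0.002], [-0.11, -0.994, -0.001], [-0.002, 0.001, -1.0]]
force: [0.4, 0.2, -2.1]
opening: 0.631
```

```bash
python3 go.py 0.565 0.404 0.012 -6.3
```

```text
t 7.1 pos [0.5671 0.3901 0.1296] F [ 0.4  0.2 -2.1] op 0.631
[[0.994, -0.1098, -0.0017], [-0.1098, -0.994, -0.0006], [-0.0016, 0.0008, -1.0]]
dp [-3.4, -13.7, 117.6] turn [0.04, 0.09, -0.0] dist 118.0
```

Emit:
{"fn": "jog_arm", "kwargs": {"rows": [{"dp": [-4,-14,0],"turn": [0,0,0],"grip": 0.3},{"dp": [-4,-14,40],"turn": [0,0,0],"grip": 0.3},{"dp": [-4,-14,80],"turn": [0,0,0],"grip": 0.3},{"dp": [-4,-14,110],"turn": [0,0,0],"grip": 0.3},{"dp": [-4,-14,118],"turn": [0,0,0],"grip": 0.3},{"dp": [-4,-14,118],"turn": [0,0,0],"grip": 0.3},{"dp": [-4,-14,118],"turn": [0,0,0],"grip": 0.85},{"dp": [-4,-14,118],"turn": [0,0,0],"grip": 0.85},{"dp": [-4,-14,118],"turn": [0,0,0],"grip": 0.85},{"dp": [-4,-14,118],"turn": [0,0,0],"grip": 0.85}]}}

```text
time_s: 8.1
position: [0.5673, 0.4033, 0.0143]
tcp_rot: [[0.994, -0.11, 0.003], [-0.11, -0.994, 0.001], [0.003, -0.002, -1.0]]
force: [-0.0, 0.8, 0.8]
opening: 0.835
```

```bash
python3 go.py 0.3735 0.2985 0.13 -6.3; python3 find.py side; python3 -c "
from h import *
p,d=vision.capture('side');cv2.imwrite('pics/s4.png',p[:,:,::-1])"
```

```text
t 8.1 pos [0.5673 0.4033 0.0143] F [-0.   0.8  0.8] op 0.835
[[0.9939, -0.1098, 0.0029], [-0.1098, -0.9939, 0.0015], [0.0028, -0.0018, -1.0]]
dp [-180.8, 125.2, -116.4] turn [-0.1, -0.16, -0.01] dist 249.0
side
   0.4464 0.0587 0.0445 [174, 175, 187] [364.0, 269.0]
   0.4232 0.1788 0.0441 [181, 182, 195] [360.0, 317.0]
   0.3727 0.299 0.0445 [137, 38, 35] [371.0, 377.0]
   0.552 0.4037 0.0484 [127, 36, 34] [261.0, 402.0]
```

View pics/s4.png

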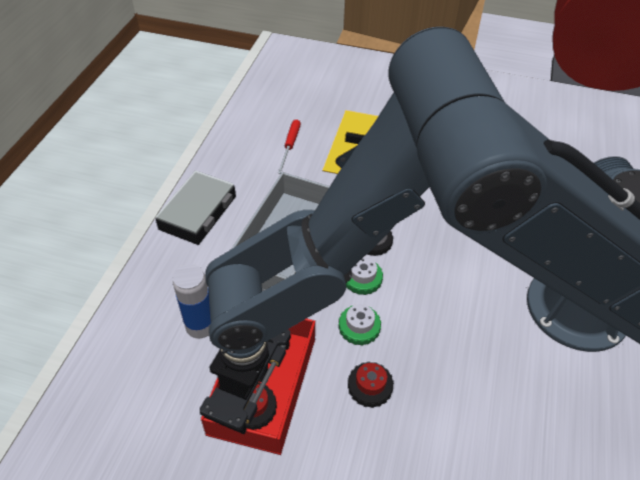

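The reject is in the bin at about (261,402), and the next reject is at (371,377) with a red hub. Next I fetch that one.

Emit:
{"fn": "jog_arm", "kwargs": {"rows": [{"dp": [0,0,-45],"turn": [0,0,0],"grip": 0.85},{"dp": [0,0,-90],"turn": [0,0,0],"grip": 0.85},{"dp": [0,0,-110],"turn": [0,0,0],"grip": 0.85},{"dp": [-181,125,-110],"turn": [0,0,0],"grip": 0.9},{"dp": [-181,125,-110],"turn": [0,0,0],"grip": 0.9},{"dp": [-181,125,-110],"turn": [0,0,0],"grip": 0.9},{"dp": [-181,125,-110],"turn": [0,0,0],"grip": 0.9},{"dp": [-181,125,-110],"turn": [0,0,0],"grip": 0.9},{"dp": [-181,125,-110],"turn": [0,0,0],"grip": 0.9},{"dp": [-181,125,-70],"turn": [0,0,0],"grip": 0.9}]}}

```text
time_s: 9.2
position: [0.3785, 0.3014, 0.0863]
tcp_rot: [[0.994, -0.109, 0.014], [-0.11, -0.994, 0.007], [0.014, -0.008, -1.0]]
force: [2.3, 0.1, -0.0]
opening: 0.901
```

```bash
python3 go.py 0.373 0.2986 0.0 -6.3;  python3 find.py side
```

```text
t 9.2 pos [0.3785 0.3014 0.0863] F [ 2.3  0.1 -0. ] op 0.901
[[0.9939, -0.1095, 0.0145], [-0.1096, -0.994, 0.0069], [0.0136, -0.0084, -0.9999]]
dp [-6.4, 4.1, 86.2] turn [-0.48, -0.78, 0.01] dist 87.0
side
   0.4033 -0.3181 0.0443 [95, 55, 121] [416.0, 154.0]
   0.4768 0.0906 0.0445 [162, 163, 174] [346.0, 276.0]
   0.3728 0.3004 0.0432 [107, 29, 27] [372.0, 385.0]
   0.566 0.4033 0.049 [123, 33, 31] [251.0, 399.0]
```

G1 has shifted to (0.477,0.091), so that was the knock. Carrying on with the reject.

Emit:
{"fn": "jog_arm", "kwargs": {"rows": [{"dp": [0,0,20],"turn": [0,0,0],"grip": 0.9},{"dp": [0,0,35],"turn": [0,0,0],"grip": 0.9},{"dp": [0,0,35],"turn": [0,0,0],"grip": 0.9},{"dp": [0,0,35],"turn": [0,0,0],"grip": 0.9}]}}

```text
time_s: 9.65
position: [0.3738, 0.299, 0.0476]
tcp_rot: [[0.994, -0.11, 0.001], [-0.11, -0.994, 0.0], [0.001, -0.0, -1.0]]
force: [0.1, -0.1, 0.6]
opening: 0.897
```

```bash
python3 go.py 0.373 0.299 0.0 -6.3;  python3 -c "
from h import *
p,d=vision.capture('wrist');cv2.imwrite('pics/w5.png',p[:,:,::-1])"
```

```text
t 9.65 pos [0.3738 0.299  0.0476] F [ 0.1 -0.1  0.6] op 0.897
[[0.9939, -0.1098, 0.0008], [-0.1098, -0.9939, 0.0004], [0.0007, -0.0005, -1.0]]
dp [-0.8, 0.1, 47.6] turn [-0.03, -0.04, -0.01] dist 48.0
```

View pics/w5.png

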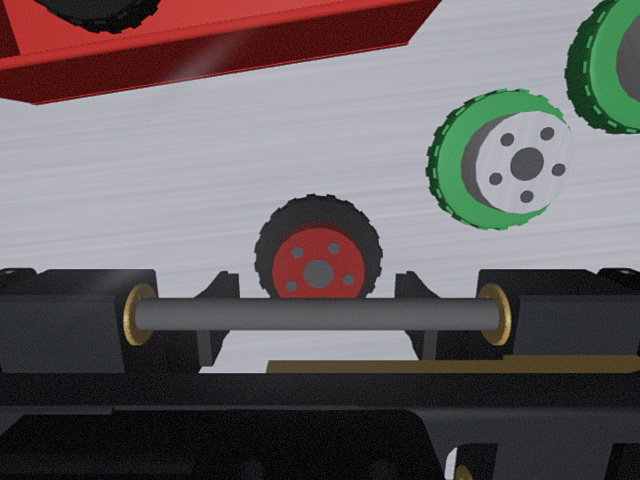

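The red hub at (318,272) is centred between the jaws. I descend and grip.

Emit:
{"fn": "jog_arm", "kwargs": {"rows": [{"dp": [0,0,30],"turn": [0,0,0],"grip": 0.9},{"dp": [0,0,47],"turn": [0,0,0],"grip": 0.9},{"dp": [0,0,47],"turn": [0,0,0],"grip": 0.9},{"dp": [0,0,47],"turn": [0,0,0],"grip": 0.3},{"dp": [0,0,47],"turn": [0,0,0],"grip": 0.3},{"dp": [0,0,47],"turn": [0,0,0],"grip": 0.3},{"dp": [0,0,47],"turn": [0,0,0],"grip": 0.3},{"dp": [0,0,47],"turn": [0,0,0],"grip": 0.3},{"dp": [0,0,0],"turn": [0,0,0],"grip": 0.3},{"dp": [0,0,-50],"turn": [0,0,0],"grip": 0.3}]}}

```text
time_s: 10.7
position: [0.3703, 0.2973, 0.0959]
tcp_rot: [[0.994, -0.11, -0.007], [-0.11, -0.994, -0.003], [-0.007, 0.004, -1.0]]
force: [1.2, 0.9, -2.4]
opening: 0.639
```

```bash
python3 go.py 0.568 0.300 0.12 -6.3
```

```text
t 10.7 pos [0.3703 0.2973 0.0959] F [ 1.2  0.9 -2.4] op 0.639
[[0.9939, -0.11, -0.0074], [-0.11, -0.9939, -0.0034], [-0.007, 0.0042, -1.0]]
dp [196.0, -24.4, -25.6] turn [0.24, 0.4, -0.02] dist 199.0
```

Emit:
{"fn": "jog_arm", "kwargs": {"rows": [{"dp": [0,0,-24],"turn": [0,0,0],"grip": 0.3},{"dp": [193,-24,-24],"turn": [0,0,0],"grip": 0.3},{"dp": [193,-24,-24],"turn": [0,0,0],"grip": 0.3},{"dp": [193,-24,-24],"turn": [0,0,0],"grip": 0.3},{"dp": [193,-24,-24],"turn": [0,0,0],"grip": 0.3},{"dp": [193,-24,-24],"turn": [0,0,0],"grip": 0.3},{"dp": [193,-24,-24],"turn": [0,0,0],"grip": 0.3}]}}

```text
time_s: 11.4
position: [0.5666, 0.3003, 0.1201]
tcp_rot: [[0.994, -0.111, -0.003], [-0.111, -0.994, -0.001], [-0.003, 0.001, -1.0]]
force: [-0.3, -0.9, -3.5]
opening: 0.634
```

```bash
python3 go.py 0.568 0.300 0.012 -6.3; python3 find.py side
```

```text
t 11.4 pos [0.5666 0.3003 0.1201] F [-0.3 -0.9 -3.5] op 0.634
[[0.9938, -0.1111, -0.0029], [-0.1111, -0.9938, -0.0007], [-0.0028, 0.001, -1.0]]
dp [1.7, 0.0, 108.1] turn [0.06, 0.16, -0.08] dist 108.0
side
   0.3987 -0.3145 0.0442 [94, 52, 119] [419.0, 156.0]
   0.4447 -0.1868 0.0442 [161, 161, 173] [389.0, 188.0]
   0.45 -0.0483 0.0442 [162, 162, 174] [374.0, 230.0]
   0.4741 0.0905 0.0443 [165, 166, 177] [346.0, 276.0]
   0.4245 0.1795 0.0444 [166, 167, 179] [360.0, 316.0]
   0.5667 0.4036 0.0492 [125, 34, 31] [251.0, 399.0]
```

Emit:
{"fn": "jog_arm", "kwargs": {"rows": [{"dp": [1,0,45],"turn": [0,0,0],"grip": 0.3},{"dp": [1,0,90],"turn": [0,0,0],"grip": 0.3},{"dp": [1,0,108],"turn": [0,0,0],"grip": 0.3},{"dp": [1,0,108],"turn": [0,0,0],"grip": 0.3},{"dp": [1,0,108],"turn": [0,0,0],"grip": 0.85},{"dp": [1,0,108],"turn": [0,0,0],"grip": 0.85},{"dp": [1,0,108],"turn": [0,0,0],"grip": 0.85},{"dp": [1,0,80],"turn": [0,0,0],"grip": 0.85},{"dp": [1,0,40],"turn": [0,0,0],"grip": 0.85},{"dp": [1,0,10],"turn": [0,0,0],"grip": 0.85}]}}

```text
time_s: 12.45
position: [0.5694, 0.3014, 0.1151]
tcp_rot: [[0.994, -0.11, 0.004], [-0.11, -0.994, 0.002], [0.004, -0.002, -1.0]]
force: [0.3, 0.4, 0.7]
opening: 0.844
```

```bash
python3 go.py 0.4473 -0.0493 0.11 -6.3; python3 find.py side
```

```text
t 12.45 pos [0.5694 0.3014 0.1151] F [0.3 0.4 0.7] op 0.844
[[0.9939, -0.1098, 0.0044], [-0.1098, -0.994, 0.0015], [0.0042, -0.002, -1.0]]
dp [-82.9, 362.0, 4.0] turn [-0.11, -0.24, -0.0] dist 371.0
side
   0.3959 -0.3135 0.0442 [95, 53, 122] [419.0, 156.0]
   0.4442 -0.1855 0.0444 [163, 163, 175] [389.0, 188.0]
   0.4456 -0.0494 0.0445 [163, 163, 176] [374.0, 230.0]
   0.4753 0.0912 0.0441 [166, 167, 178] [346.0, 276.0]
   0.4236 0.1796 0.0443 [167, 168, 179] [360.0, 316.0]
   0.5667 0.3008 0.0491 [124, 34, 32] [271.0, 351.0]
   0.5672 0.4037 0.0491 [126, 34, 32] [251.0, 399.0]
```

Both rejects lie flat in the bin, hub tops at z 0.049. Next is black wheel 1.

Emit:
{"fn": "jog_arm", "kwargs": {"rows": [{"dp": [-83,362,0],"turn": [0,0,0],"grip": 0.9},{"dp": [-83,362,0],"turn": [0,0,0],"grip": 0.9},{"dp": [-83,362,0],"turn": [0,0,0],"grip": 0.9},{"dp": [-83,362,0],"turn": [0,0,0],"grip": 0.9},{"dp": [-83,362,0],"turn": [0,0,0],"grip": 0.9},{"dp": [-83,362,0],"turn": [0,0,0],"grip": 0.9},{"dp": [-83,362,0],"turn": [0,0,0],"grip": 0.9},{"dp": [-83,362,0],"turn": [0,0,0],"grip": 0.9},{"dp": [-83,362,40],"turn": [0,0,0],"grip": 0.9},{"dp": [-83,362,60],"turn": [0,0,0],"grip": 0.9}]}}

```text
time_s: 13.5
position: [0.4464, -0.0513, 0.0517]
tcp_rot: [[0.994, -0.113, 0.003], [-0.113, -0.994, -0.001], [0.003, 0.001, -1.0]]
force: [-0.4, 0.2, -0.0]
opening: 0.901
```

```bash
python3 go.py 0.446 -0.0495 0.0 -6.3;  python3 -c "
from h import *
p,d=vision.capture('wrist');cv2.imwrite('pics/w6.png',p[:,:,::-1])"
```

```text
t 13.5 pos [ 0.4464 -0.0513  0.0517] F [-0.4  0.2 -0. ] op 0.901
[[0.9936, -0.1125, 0.0031], [-0.1125, -0.9936, -0.0012], [0.0032, 0.0008, -1.0]]
dp [-0.8, -1.8, 51.7] turn [0.05, -0.18, -0.16] dist 52.0
```

View pics/w6.png

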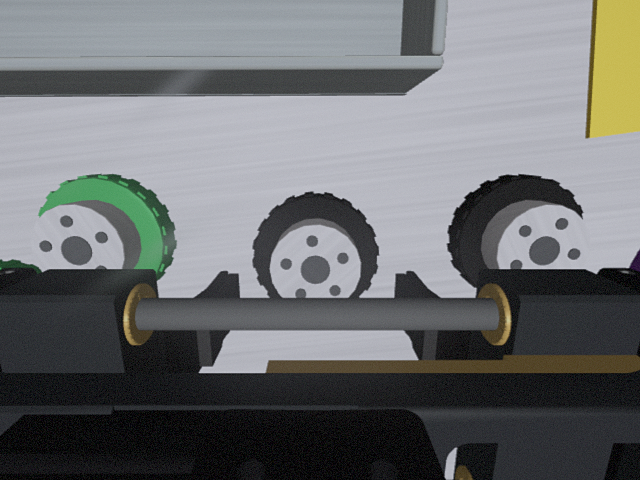

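The plain hub with the black tyre is at (316,269), centred between the jaws. I descend, grip and lift.

Emit:
{"fn": "jog_arm", "kwargs": {"rows": [{"dp": [0,-1,30],"turn": [0,0,0],"grip": 0.9},{"dp": [0,-1,51],"turn": [0,0,0],"grip": 0.9},{"dp": [0,-1,51],"turn": [0,0,0],"grip": 0.9},{"dp": [0,-1,51],"turn": [0,0,0],"grip": 0.3},{"dp": [0,-1,51],"turn": [0,0,0],"grip": 0.3},{"dp": [0,-1,51],"turn": [0,0,0],"grip": 0.3},{"dp": [0,-1,51],"turn": [0,0,0],"grip": 0.3},{"dp": [0,-1,51],"turn": [0,0,0],"grip": 0.3},{"dp": [0,-1,10],"turn": [0,0,0],"grip": 0.3},{"dp": [0,-1,-35],"turn": [0,0,0],"grip": 0.3}]}}

```text
time_s: 14.55
position: [0.444, -0.0481, 0.0857]
tcp_rot: [[0.994, -0.11, -0.006], [-0.11, -0.994, 0.002], [-0.006, -0.002, -1.0]]
force: [0.6, 0.4, -2.1]
opening: 0.633
```

```bash
python3 - <<'E'
from h import *
import math
# refine tray: rim
for n in ['top','side']:
    p,P,c,f=cloud(n)
    m=topmask(P,0.066,0.082)&(P[...,0]>0.5)&(P[...,0]<0.76)&(P[...,1]>-.16)&(P[...,1]<.18)
    m=m.astype(np.uint8)
    bs=[b for b in blobs(m,20)]
    q=P[m>0]; print(n,cv2.minAreaRect(q[:,:2].astype(np.float32)))
a=math.radians(-6.3)
ey=np.array([-math.sin(a),math.cos(a)])
for d in (.062,-.062,.065,-.065): print(d,(np.array([.6325,.0107])+d*ey).round(4))
E
python3 go.py 0.6257 -0.0509 0.1 -6.3
```

```text
top ((0.6338289976119995, 0.010721549391746521), (0.27850672602653503, 0.14898720383644104), 83.62761688232422)
side ((0.6334319710731506, 0.009490877389907837), (0.2856989800930023, 0.15147846937179565), 83.98686218261719)
0.062 [0.6393 0.0723]
-0.062 [ 0.6257 -0.0509]
0.065 [0.6396 0.0753]
-0.065 [ 0.6254 -0.0539]
t 14.65 pos [ 0.4493 -0.0498  0.0905] F [ 1.  -0.6 -2.9] op 0.632
[[0.9939, -0.1095, 0.0097], [-0.1095, -0.994, -0.0035], [0.01, 0.0024, -0.9999]]
dp [175.6, -18.2, -7.7] turn [0.14, -0.58, 0.01] dist 177.0
```

Emit:
{"fn": "jog_arm", "kwargs": {"rows": [{"dp": [0,0,-22],"turn": [0,0,0],"grip": 0.3},{"dp": [179,-15,-22],"turn": [0,0,0],"grip": 0.3},{"dp": [179,-15,-22],"turn": [0,0,0],"grip": 0.3},{"dp": [179,-15,-22],"turn": [0,0,0],"grip": 0.3},{"dp": [179,-15,-22],"turn": [0,0,0],"grip": 0.3},{"dp": [179,-15,-22],"turn": [0,0,0],"grip": 0.3},{"dp": [179,-15,-22],"turn": [0,0,0],"grip": 0.3}]}}

```text
time_s: 15.35
position: [0.6239, -0.053, 0.1066]
tcp_rot: [[0.994, -0.109, -0.004], [-0.109, -0.994, 0.001], [-0.004, -0.001, -1.0]]
force: [-0.2, -0.1, -3.7]
opening: 0.635
```

```bash
python3 go.py 0.6256 -0.054 0.0075 -6.3;python3 find.py side
```

```text
t 15.35 pos [ 0.6239 -0.053   0.1066] F [-0.2 -0.1 -3.7] op 0.635
[[0.994, -0.1094, -0.0041], [-0.1094, -0.994, 0.001], [-0.0041, -0.0006, -1.0]]
dp [2.2, 0.9, 99.1] turn [-0.03, 0.24, 0.02] dist 99.0
side
   0.3983 -0.3171 0.044 [90, 49, 115] [418.0, 156.0]
   0.442 -0.1868 0.0441 [149, 150, 161] [389.0, 188.0]
   0.4744 0.0903 0.0443 [153, 154, 164] [346.0, 276.0]
   0.4233 0.1782 0.0443 [154, 155, 165] [360.0, 316.0]
   0.5651 0.3011 0.0491 [116, 31, 29] [270.0, 350.0]
   0.5672 0.4034 0.0492 [116, 31, 29] [251.0, 399.0]
```

Emit:
{"fn": "jog_arm", "kwargs": {"rows": [{"dp": [1,1,40],"turn": [0,0,0],"grip": 0.3},{"dp": [1,1,80],"turn": [0,0,0],"grip": 0.3},{"dp": [1,1,92],"turn": [0,0,0],"grip": 0.3},{"dp": [1,1,98],"turn": [0,0,0],"grip": 0.3},{"dp": [1,1,98],"turn": [0,0,0],"grip": 0.3},{"dp": [1,1,98],"turn": [0,0,0],"grip": 0.85},{"dp": [1,1,98],"turn": [0,0,0],"grip": 0.85},{"dp": [1,1,98],"turn": [0,0,0],"grip": 0.85},{"dp": [1,1,60],"turn": [0,0,0],"grip": 0.85},{"dp": [1,1,15],"turn": [0,0,0],"grip": 0.85}]}}

```text
time_s: 16.4
position: [0.6248, -0.0542, 0.093]
tcp_rot: [[0.994, -0.11, -0.004], [-0.11, -0.994, 0.001], [-0.004, -0.001, -1.0]]
force: [1.0, 0.1, 1.1]
opening: 0.842
```

```bash
python3 go.py 0.4435 -0.1862 0.09 -6.3
```

```text
t 16.4 pos [ 0.6248 -0.0542  0.093 ] F [1.  0.1 1.1] op 0.842
[[0.9939, -0.1098, -0.0041], [-0.1098, -0.9939, 0.0011], [-0.0042, -0.0007, -1.0]]
dp [-165.7, 151.1, 3.6] turn [-0.04, 0.24, -0.01] dist 224.0
```

Emit:
{"fn": "jog_arm", "kwargs": {"rows": [{"dp": [-166,151,0],"turn": [0,0,0],"grip": 0.9},{"dp": [-166,151,0],"turn": [0,0,0],"grip": 0.9},{"dp": [-166,151,0],"turn": [0,0,0],"grip": 0.9},{"dp": [-166,151,0],"turn": [0,0,0],"grip": 0.9},{"dp": [-166,151,0],"turn": [0,0,0],"grip": 0.9},{"dp": [-166,151,0],"turn": [0,0,0],"grip": 0.9},{"dp": [-166,151,35],"turn": [0,0,0],"grip": 0.9},{"dp": [-166,151,45],"turn": [0,0,0],"grip": 0.9},{"dp": [-166,151,45],"turn": [0,0,0],"grip": 0.9}]}}

```text
time_s: 17.3
position: [0.4445, -0.1855, 0.0475]
tcp_rot: [[0.994, -0.109, -0.002], [-0.109, -0.994, 0.002], [-0.002, -0.002, -1.0]]
force: [-0.7, -0.1, 0.3]
opening: 0.902
```

```bash
python3 go.py 0.4435 -0.1862 0.0 -6.3;python3 find.py side;  python3 -c "
from h import *
p,d=vision.capture('wrist');cv2.imwrite('pics/w7.png',p[:,:,::-1])"
```

```text
t 17.3 pos [ 0.4445 -0.1855  0.0475] F [-0.7 -0.1  0.3] op 0.902
[[0.994, -0.109, -0.0022], [-0.109, -0.994, 0.0018], [-0.0024, -0.0015, -1.0]]
dp [-0.8, 0.9, 47.5] turn [-0.09, 0.14, 0.04] dist 47.0
side
   0.3971 -0.3153 0.0446 [90, 50, 114] [418.0, 156.0]
   0.4424 -0.1843 0.0439 [126, 126, 136] [391.0, 191.0]
   0.6279 -0.0552 0.0496 [144, 146, 156] [297.0, 210.0]
   0.4751 0.0909 0.0441 [154, 155, 166] [346.0, 276.0]
   0.4248 0.1784 0.0442 [155, 156, 167] [360.0, 316.0]
   0.7281 0.2711 0.0453 [21, 41, 77] [199.0, 324.0]
   0.5652 0.3018 0.049 [117, 32, 29] [270.0, 350.0]
   0.5658 0.4034 0.0492 [118, 32, 29] [251.0, 399.0]
```

View pics/w7.png

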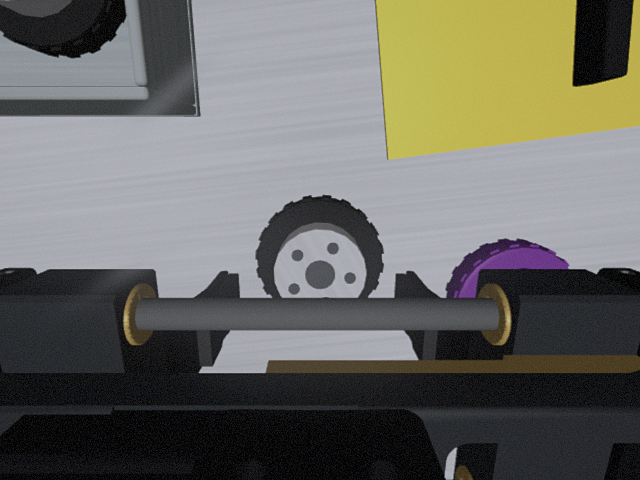

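The first black wheel lies flat in the tray near (0.627,-0.055). The second black hub at (320,274) is centred between the jaws, and the purple one is off to the right.

Emit:
{"fn": "jog_arm", "kwargs": {"rows": [{"dp": [-1,1,30],"turn": [0,0,0],"grip": 0.9},{"dp": [-1,1,47],"turn": [0,0,0],"grip": 0.9},{"dp": [-1,1,47],"turn": [0,0,0],"grip": 0.9},{"dp": [-1,1,47],"turn": [0,0,0],"grip": 0.3},{"dp": [-1,1,47],"turn": [0,0,0],"grip": 0.3},{"dp": [-1,1,47],"turn": [0,0,0],"grip": 0.3},{"dp": [-1,1,47],"turn": [0,0,0],"grip": 0.3},{"dp": [-1,1,47],"turn": [0,0,0],"grip": 0.3},{"dp": [-1,1,5],"turn": [0,0,0],"grip": 0.3},{"dp": [-1,1,-40],"turn": [0,0,0],"grip": 0.3}]}}

```text
time_s: 18.4
position: [0.4419, -0.1862, 0.0874]
tcp_rot: [[0.994, -0.11, -0.005], [-0.11, -0.994, 0.004], [-0.006, -0.003, -1.0]]
force: [0.1, -0.1, -2.1]
opening: 0.629
```

Emit:
{"fn": "jog_arm", "kwargs": {"rows": [{"dp": [0,0,-22],"turn": [0,0,0],"grip": 0.3},{"dp": [0,0,-22],"turn": [0,0,0],"grip": 0.3}]}}

```text
time_s: 18.6
position: [0.4455, -0.1887, 0.1132]
tcp_rot: [[0.994, -0.11, 0.006], [-0.11, -0.994, -0.004], [0.006, 0.004, -1.0]]
force: [0.1, 0.2, -1.8]
opening: 0.634
```

```bash
python3 go.py 0.6401 0.0753 0.11 -6.3
```

```text
t 18.6 pos [ 0.4455 -0.1887  0.1132] F [ 0.1  0.2 -1.8] op 0.634
[[0.994, -0.1097, 0.0058], [-0.1096, -0.994, -0.0042], [0.0062, 0.0036, -1.0]]
dp [164.4, -283.7, 3.2] turn [0.2, -0.35, 0.0] dist 328.0
```

Emit:
{"fn": "jog_arm", "kwargs": {"rows": [{"dp": [166,-282,0],"turn": [0,0,0],"grip": 0.3},{"dp": [166,-282,0],"turn": [0,0,0],"grip": 0.3},{"dp": [166,-282,0],"turn": [0,0,0],"grip": 0.3},{"dp": [166,-282,0],"turn": [0,0,0],"grip": 0.3},{"dp": [166,-282,0],"turn": [0,0,0],"grip": 0.3},{"dp": [166,-282,0],"turn": [0,0,0],"grip": 0.3},{"dp": [166,-282,0],"turn": [0,0,0],"grip": 0.3},{"dp": [166,-282,0],"turn": [0,0,0],"grip": 0.3},{"dp": [166,-282,0],"turn": [0,0,0],"grip": 0.3}]}}

```text
time_s: 19.5
position: [0.6377, 0.0751, 0.1079]
tcp_rot: [[0.994, -0.108, -0.005], [-0.108, -0.994, -0.0], [-0.005, 0.001, -1.0]]
force: [-0.5, 0.4, -2.1]
opening: 0.634
```

```bash
python3 go.py 0.6401 0.0753 0.0075 -6.3; python3 -c "
from h import *
p,d=vision.capture('wrist');cv2.imwrite('pics/w8.png',p[:,:,::-1])"
```

```text
t 19.5 pos [0.6377 0.0751 0.1079] F [-0.5  0.4 -2.1] op 0.634
[[0.9941, -0.1082, -0.005], [-0.1082, -0.9941, -0.0003], [-0.0049, 0.0009, -1.0]]
dp [2.9, -0.5, 100.4] turn [0.05, 0.28, 0.09] dist 100.0
```

View pics/w8.png

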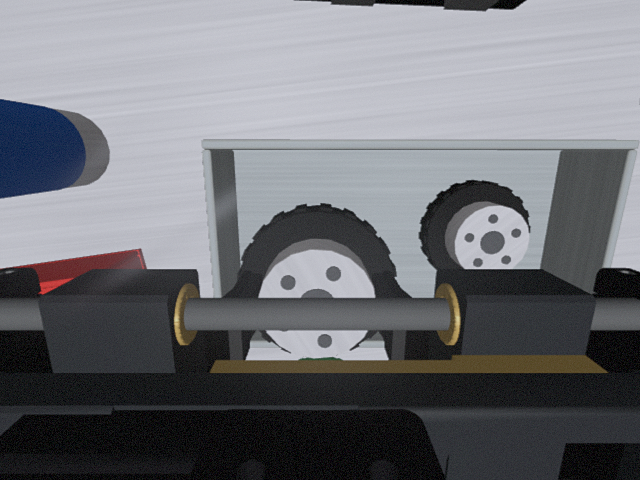

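Wheel 2 hangs level over the free half of the tray, with wheel 1 at (490,240). I lower and release it.

Emit:
{"fn": "jog_arm", "kwargs": {"rows": [{"dp": [2,-1,40],"turn": [0,0,0],"grip": 0.3},{"dp": [2,-1,80],"turn": [0,0,0],"grip": 0.3},{"dp": [2,-1,94],"turn": [0,0,0],"grip": 0.3},{"dp": [2,-1,100],"turn": [0,0,0],"grip": 0.3},{"dp": [2,-1,100],"turn": [0,0,0],"grip": 0.3},{"dp": [2,-1,100],"turn": [0,0,0],"grip": 0.85},{"dp": [2,-1,100],"turn": [0,0,0],"grip": 0.85},{"dp": [2,-1,100],"turn": [0,0,0],"grip": 0.85},{"dp": [2,-1,60],"turn": [0,0,0],"grip": 0.85},{"dp": [2,-1,10],"turn": [0,0,0],"grip": 0.85}]}}

```text
time_s: 20.55
position: [0.6397, 0.0756, 0.0994]
tcp_rot: [[0.994, -0.11, -0.005], [-0.11, -0.994, 0.0], [-0.005, 0.0, -1.0]]
force: [0.4, 0.2, 0.9]
opening: 0.842
```

```bash
python3 go.py 0.5655 -0.361 0.09 1.2
```

```text
t 20.55 pos [0.6397 0.0756 0.0994] F [0.4 0.2 0.9] op 0.842
[[0.9939, -0.1098, -0.0054], [-0.1098, -0.994, 0.0003], [-0.0054, 0.0003, -1.0]]
dp [-25.8, 442.1, 9.7] turn [-0.0, 0.31, -7.5] dist 443.0
```

Emit:
{"fn": "jog_arm", "kwargs": {"rows": [{"dp": [-26,442,0],"turn": [0,0,-7.4],"grip": 0.7},{"dp": [-26,442,0],"turn": [0,0,-7.4],"grip": 0.7},{"dp": [-26,442,0],"turn": [0,0,-7.4],"grip": 0.7},{"dp": [-26,442,0],"turn": [0,0,-7.4],"grip": 0.7},{"dp": [-26,442,0],"turn": [0,0,-7.4],"grip": 0.7},{"dp": [-26,442,0],"turn": [0,0,-7.4],"grip": 0.7},{"dp": [-26,442,0],"turn": [0,0,-7.4],"grip": 0.6},{"dp": [-26,442,0],"turn": [0,0,-7.4],"grip": 0.5},{"dp": [-26,442,0],"turn": [0,0,-7.4],"grip": 0.5},{"dp": [-26,442,0],"turn": [0,0,-7.4],"grip": 0.5}]}}

```text
time_s: 21.55
position: [0.567, -0.3686, 0.1018]
tcp_rot: [[1.0, 0.013, 0.004], [0.013, -1.0, -0.006], [0.004, 0.006, -1.0]]
force: [0.4, 0.5, 0.1]
opening: 0.517
```

```bash
python3 go.py 0.5655 -0.361 -0.005 1.2; python3 find.py top side;python3 - <<'E'
from h import *
p,d=vision.capture('wrist');cv2.imwrite('pics/w9.png',p[:,:,::-1])
p,P,c,f=cloud('top')
m=(P[...,2]>0.022)&(P[...,2]<0.04)&(abs(P[...,0]-.565)<.05)&(abs(P[...,1]+.36)<.05)
print('bar',cv2.minAreaRect(P[m][:,:2].astype(np.float32)),m.sum())
cv2.imwrite('pics/t9.png',p[:,:,::-1])
E
```

```text
t 21.55 pos [ 0.567  -0.3686  0.1018] F [0.4 0.5 0.1] op 0.517
[[0.9999, 0.013, 0.0037], [0.013, -0.9999, -0.0059], [0.0036, 0.006, -1.0]]
dp [-1.8, -8.3, 106.7] turn [0.34, -0.21, -0.46] dist 107.0
top
   0.642 0.0758 0.0511 [168, 168, 182] [288.0, 201.0]
   0.6274 -0.0541 0.051 [168, 168, 182] [354.0, 207.0]
   0.567 0.4032 0.0503 [116, 28, 26] [122.0, 239.0]
   0.567 0.3013 0.0502 [118, 29, 27] [173.0, 239.0]
   0.475 0.0903 0.0452 [169, 170, 183] [280.0, 286.0]
   0.4239 0.178 0.0452 [167, 168, 181] [234.0, 312.0]
side
   0.3985 -0.3141 0.044 [89, 49, 114] [418.0, 156.0]
   0.6298 -0.0539 0.0496 [140, 141, 152] [297.0, 210.0]
   0.642 0.0762 0.0496 [146, 146, 157] [272.0, 252.0]
   0.475 0.0908 0.0443 [151, 152, 163] [346.0, 276.0]
   0.4251 0.1785 0.0443 [152, 153, 164] [360.0, 316.0]
   0.5661 0.3006 0.0489 [115, 31, 29] [271.0, 350.0]
   0.5677 0.4043 0.0492 [115, 31, 29] [251.0, 399.0]
bar ((0.0, 0.0), (0.0, 0.0), 0.0) 0
```

View pics/w9.png

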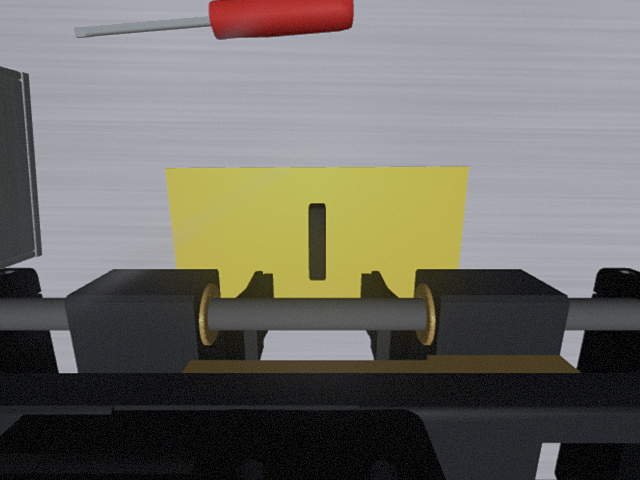

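View pics/t9.png

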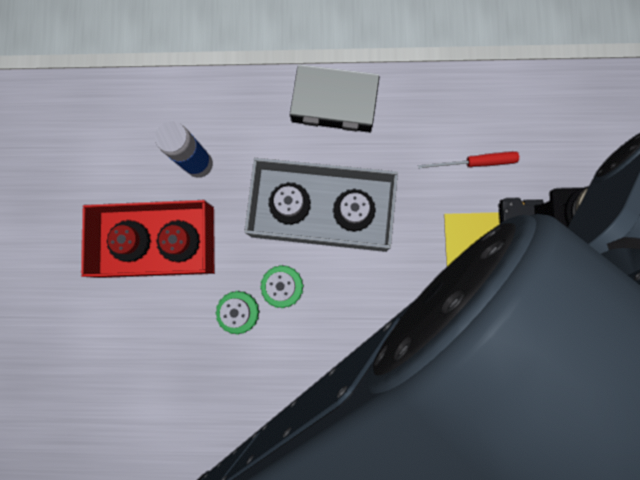

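The bar is at (317,242), centred between the jaws. Both black wheels lie in the tray at (288,203) and (354,209), and both rejects are in the bin. I descend part way and re-measure.

Emit:
{"fn": "jog_arm", "kwargs": {"rows": [{"dp": [0,0,30],"turn": [0,0,0],"grip": 0.5},{"dp": [0,0,50],"turn": [0,0,0],"grip": 0.5},{"dp": [0,0,60],"turn": [0,0,0],"grip": 0.5},{"dp": [0,0,60],"turn": [0,0,0],"grip": 0.5},{"dp": [0,0,60],"turn": [0,0,0],"grip": 0.5}]}}

```text
time_s: 22.25
position: [0.5681, -0.3604, 0.0411]
tcp_rot: [[1.0, 0.02, 0.001], [0.02, -1.0, -0.001], [0.001, 0.001, -1.0]]
force: [0.2, -0.1, -0.1]
opening: 0.5
```

```bash
python3 go.py 0.5655 -0.361 -0.017 1.2
python3 - <<'E'
from h import *
p,P,c,f=cloud('wrist');cv2.imwrite('pics/w10.png',p[:,:,::-1])
m=(P[...,2]>0.024)&(P[...,2]<0.036)&(abs(P[...,0]-.565)<.05)&(abs(P[...,1]+.36)<.02)
q=P[m]
print('bar',cv2.minAreaRect(q[:,:2].astype(np.float32)),m.sum())
E
```

```text
t 22.25 pos [ 0.5681 -0.3604  0.0411] F [ 0.2 -0.1 -0.1] op 0.5
[[0.9998, 0.0204, 0.0008], [0.0204, -0.9998, -0.0006], [0.0008, 0.0006, -1.0]]
dp [-2.7, 0.5, 58.1] turn [0.03, -0.04, -0.03] dist 58.0
bar ((0.5718706846237183, -0.36305564641952515), (0.04751306399703026, 0.01398598961532116), 0.9128503203392029) 1684
```

View pics/w10.png

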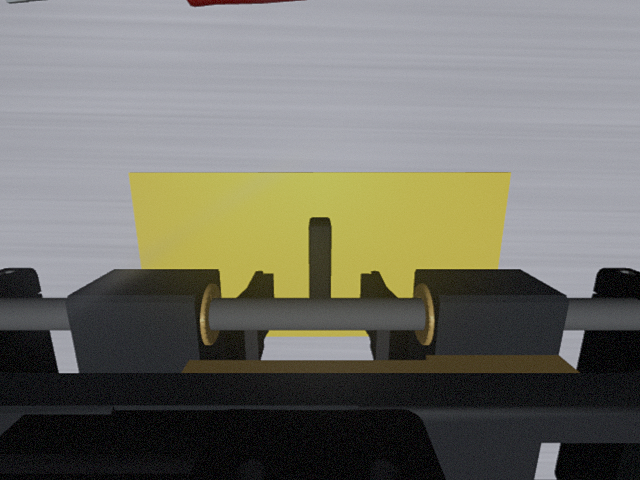

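Emit:
{"fn": "jog_arm", "kwargs": {"rows": [{"dp": [-2.5,1,30],"turn": [0,0,0],"grip": 0.5},{"dp": [-2.5,1,50],"turn": [0,0,0],"grip": 0.5},{"dp": [-2.5,1,57],"turn": [0,0,0],"grip": 0.5},{"dp": [-2.5,1,57],"turn": [0,0,0],"grip": 0.5},{"dp": [-2.5,1,57],"turn": [0,0,0],"grip": 0},{"dp": [-2.5,1,57],"turn": [0,0,0],"grip": 0},{"dp": [-2.5,1,57],"turn": [0,0,0],"grip": 0},{"dp": [-2.5,1,57],"turn": [0,0,0],"grip": 0},{"dp": [-2.5,1,57],"turn": [0,0,0],"grip": 0},{"dp": [-2.5,1,57],"turn": [0,0,0],"grip": 0}]}}

```text
time_s: 23.3
position: [0.5651, -0.3623, -0.0161]
tcp_rot: [[1.0, 0.019, 0.001], [0.019, -1.0, -0.001], [0.001, 0.001, -1.0]]
force: [-0.3, -0.2, 4.0]
opening: 0.154
```

Emit:
{"fn": "jog_arm", "kwargs": {"rows": [{"dp": [0,0,-20],"turn": [0,0,0],"grip": 0},{"dp": [0,0,-50],"turn": [0,0,0],"grip": 0},{"dp": [0,0,-80],"turn": [0,0,0],"grip": 0},{"dp": [0,0,-110],"turn": [0,0,0],"grip": 0},{"dp": [0,0,-140],"turn": [0,0,0],"grip": 0},{"dp": [0,0,-146],"turn": [0,0,0],"grip": 0},{"dp": [0,0,-146],"turn": [0,0,0],"grip": 0}]}}

```text
time_s: 24.0
position: [0.5651, -0.3622, 0.1299]
tcp_rot: [[1.0, 0.019, 0.001], [0.019, -1.0, -0.001], [0.001, 0.001, -1.0]]
force: [0.2, 0.2, -2.1]
opening: 0.161
```

```bash
python3 go.py 0.633 0.0107 0.13 -6.3
python3 - <<'E'
from h import *
s=bot.read_state();R=s['tcp_rot']
p,P,c,f=cloud('side');cv2.imwrite('pics/s11.png',p[:,:,::-1])
hsv=cv2.cvtColor(p,cv2.COLOR_RGB2HSV); m=cv2.inRange(hsv,(20,100,60),(35,255,255))>0
q=P[m&np.isfinite(P[...,2])]; q=q[q[:,2]>0.08]
A=np.c_[q[:,:2],np.ones(len(q))]; print('plane',np.linalg.lstsq(A,q[:,2],rcond=None)[0],len(q),np.median(q[:,2])); print(cv2.minAreaRect(q[:,:2].astype(np.float32)))
E
```

```text
t 24.0 pos [ 0.5651 -0.3622  0.1299] F [ 0.2  0.2 -2.1] op 0.161
[[0.9998, 0.0191, 0.0012], [0.0191, -0.9998, -0.0011], [0.0011, 0.0011, -1.0]]
dp [75.0, -371.6, -0.4] turn [0.06, -0.07, 7.4] dist 379.0
plane [-0.01160841  0.00234382  0.1588565 ] 2201 0.15073062731880515
((0.5655651688575745, -0.3610054850578308), (0.11764500290155411, 0.2571122944355011), 1.1481918096542358)
```

View pics/s11.png

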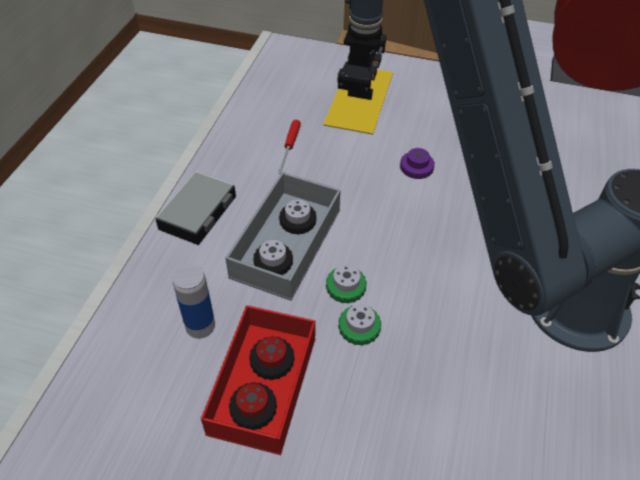

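The sheet is held level, underside at reported z + 17 mm, with a clear view of the tray. Moving it over.

Emit:
{"fn": "jog_arm", "kwargs": {"rows": [{"dp": [8,-38,0],"turn": [0,0,0.8],"grip": 0},{"dp": [16,-78,0],"turn": [0,0,1.6],"grip": 0},{"dp": [24,-118,0],"turn": [0,0,2.4],"grip": 0},{"dp": [32,-158,0],"turn": [0,0,3.2],"grip": 0},{"dp": [40,-198,0],"turn": [0,0,4],"grip": 0},{"dp": [48,-238,0],"turn": [0,0,4.8],"grip": 0},{"dp": [56,-278,0],"turn": [0,0,5.6],"grip": 0},{"dp": [64,-318,0],"turn": [0,0,6.4],"grip": 0},{"dp": [71,-352,0],"turn": [0,0,7],"grip": 0},{"dp": [75,-371,0],"turn": [0,0,7.4],"grip": 0}]}}

```text
time_s: 25.05
position: [0.6308, 0.0138, 0.1264]
tcp_rot: [[0.994, -0.108, -0.006], [-0.108, -0.994, 0.002], [-0.006, -0.001, -1.0]]
force: [-0.2, -0.4, -2.9]
opening: 0.16
```

Emit:
{"fn": "jog_arm", "kwargs": {"rows": [{"dp": [0,0,15],"turn": [0,0,0],"grip": 0},{"dp": [0,0,30],"turn": [0,0,0],"grip": 0},{"dp": [0,0,30],"turn": [0,0,0],"grip": 0},{"dp": [0,0,30],"turn": [0,0,0],"grip": 0}]}}

```text
time_s: 25.45
position: [0.6313, 0.0105, 0.0974]
tcp_rot: [[0.994, -0.11, -0.004], [-0.11, -0.994, 0.001], [-0.004, -0.0, -1.0]]
force: [0.0, -0.1, -0.8]
opening: 0.162
```

```bash
python3 go.py 0.633 0.0107 0.035 -6.3
python3 - <<'E'
from h import *
for n in ['side','wrist']:
    p,P,c,f=cloud(n);cv2.imwrite(f'pics/{n}12.png',p[:,:,::-1])
    hsv=cv2.cvtColor(p,cv2.COLOR_RGB2HSV); m=cv2.inRange(hsv,(20,100,60),(35,255,255))>0
    q=P[m&np.isfinite(P[...,2])]; q=q[(q[:,2]>0.08)&(q[:,2]<0.15)]
    A=np.c_[q[:,:2],np.ones(len(q))]; print(n,'plane',np.linalg.lstsq(A,q[:,2],rcond=None)[0],len(q),np.median(q[:,2])); print(cv2.minAreaRect(q[:,:2].astype(np.float32)))
E
```

```text
t 25.45 pos [0.6313 0.0105 0.0974] F [ 0.  -0.1 -0.8] op 0.162
[[0.9939, -0.1099, -0.0041], [-0.1099, -0.9939, 0.0007], [-0.0042, -0.0002, -1.0]]
dp [1.9, -0.4, 62.4] turn [-0.01, 0.24, -0.01] dist 62.0
side plane [-0.00573494  0.00044597  0.12161325] 3442 0.1180737410235021
((0.6310635805130005, 0.010128945112228394), (0.25231048464775085, 0.11874573677778244), 83.501953125)
wrist plane [-0.00324486  0.00076259  0.1215778 ] 54962 0.11935336939135884
((0.6359843611717224, 0.009386271238327026), (0.2497209757566452, 0.11178068816661835), 83.69544219970703)
```

View pics/wrist12.png

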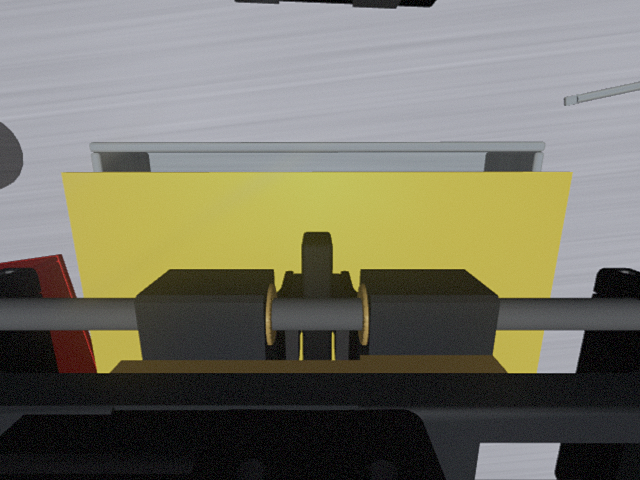

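View pics/side12.png

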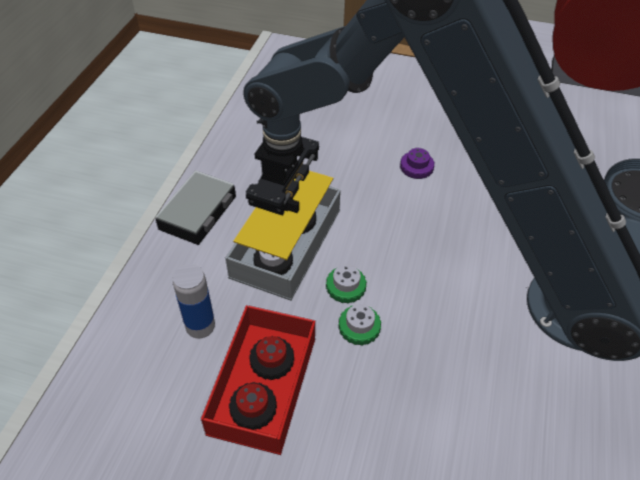

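The sheet is centred over the tray to within 2 mm and is level. I lower it slowly, release and back off.

Emit:
{"fn": "jog_arm", "kwargs": {"rows": [{"dp": [2,0,10],"turn": [0,0,0],"grip": 0},{"dp": [2,0,25],"turn": [0,0,0],"grip": 0},{"dp": [2,0,40],"turn": [0,0,0],"grip": 0},{"dp": [2,0,52],"turn": [0,0,0],"grip": 0},{"dp": [2,0,60],"turn": [0,0,0],"grip": 0},{"dp": [2,0,63],"turn": [0,0,0],"grip": 0},{"dp": [2,0,63],"turn": [0,0,0],"grip": 0},{"dp": [2,0,63],"turn": [0,0,0],"grip": 0}]}}

```text
time_s: 26.35
position: [0.6352, 0.0101, 0.0367]
tcp_rot: [[0.994, -0.11, 0.001], [-0.11, -0.994, -0.0], [0.001, 0.0, -1.0]]
force: [-0.1, 0.4, -1.8]
opening: 0.157
```

```bash
python3 go.py 0.633 0.0107 0.034 -6.3
python3 - <<'E'
from h import *
for n in ['side','wrist']:
    p,P,c,f=cloud(n);cv2.imwrite(f'pics/{n}13.png',p[:,:,::-1])
    hsv=cv2.cvtColor(p,cv2.COLOR_RGB2HSV); m=cv2.inRange(hsv,(20,100,60),(35,255,255))>0
    q=P[m&np.isfinite(P[...,2])]; q=q[(q[:,2]>0.04)&(q[:,2]<0.15)]
    A=np.c_[q[:,:2],np.ones(len(q))]; print(n,'plane',np.linalg.lstsq(A,q[:,2],rcond=None)[0],len(q),np.median(q[:,2])); print(cv2.minAreaRect(q[:,:2].astype(np.float32)))
E
```

```text
t 26.35 pos [0.6352 0.0101 0.0367] F [-0.1  0.4 -1.8] op 0.157
[[0.994, -0.1098, 0.0009], [-0.1098, -0.994, -0.0001], [0.0009, 0.0, -1.0]]
dp [-2.2, -0.4, 2.7] turn [0.0, -0.05, -0.0] dist 4.0
side plane [-0.01643081  0.00862014  0.06845783] 3251 0.057463727569547984
((0.6382812857627869, 0.006917700171470642), (0.272076815366745, 0.12701362371444702), 83.2458724975586)
wrist plane [0.00789924 0.00036545 0.05303196] 55771 0.05739795931702882
((0.6357687711715698, 0.009033828973770142), (0.2686576247215271, 0.11848680675029755), 83.4022216796875)
```

View pics/wrist13.png

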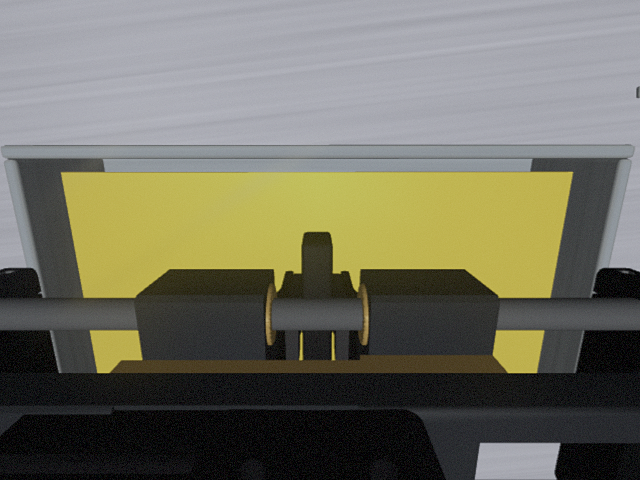

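The sheet sits inside the walls, about 3 mm above the hubs. I shift it 2 mm back, lower 3 mm, release and lift.

Emit:
{"fn": "jog_arm", "kwargs": {"rows": [{"dp": [-2,0,0],"turn": [0,0,0],"grip": 0},{"dp": [-2,0,2],"turn": [0,0,0],"grip": 0},{"dp": [-2,0,3],"turn": [0,0,0],"grip": 0},{"dp": [-2,0,3],"turn": [0,0,0],"grip": 0.4},{"dp": [-2,0,3],"turn": [0,0,0],"grip": 0.4},{"dp": [-2,0,3],"turn": [0,0,0],"grip": 0.4},{"dp": [-2,0,3],"turn": [0,0,0],"grip": 0.4},{"dp": [-2,0,-20],"turn": [0,0,0],"grip": 0.4},{"dp": [-2,0,-65],"turn": [0,0,0],"grip": 0.4},{"dp": [-2,0,-90],"turn": [0,0,0],"grip": 0.5}]}}

```text
time_s: 27.45
position: [0.6342, 0.0101, 0.129]
tcp_rot: [[0.994, -0.11, 0.004], [-0.11, -0.994, -0.001], [0.004, 0.0, -1.0]]
force: [0.7, -0.3, 0.4]
opening: 0.434
```

```bash
python3 go.py 0.475 0.0906 0.11 -6.3; python3 find.py side
python3 - <<'E'
from h import *
for n in ['side','wrist']:
    p,P,c,f=cloud(n);cv2.imwrite(f'pics/{n}14.png',p[:,:,::-1])
    hsv=cv2.cvtColor(p,cv2.COLOR_RGB2HSV); m=cv2.inRange(hsv,(20,100,60),(35,255,255))>0
    q=P[m&np.isfinite(P[...,2])]; q=q[(q[:,2]>0.04)&(q[:,2]<0.15)]
    A=np.c_[q[:,:2],np.ones(len(q))]; print(n,'plane',np.linalg.lstsq(A,q[:,2],rcond=None)[0],len(q),np.median(q[:,2])); print(cv2.minAreaRect(q[:,:2].astype(np.float32)))
E
```

```text
t 27.45 pos [0.6342 0.0101 0.129 ] F [ 0.7 -0.3  0.4] op 0.434
[[0.9939, -0.1098, 0.0036], [-0.1098, -0.994, -0.0006], [0.0036, 0.0002, -1.0]]
dp [-167.1, -62.5, 18.4] turn [0.01, -0.21, -0.0] dist 179.0
side
   0.3976 -0.3151 0.0445 [88, 49, 113] [418.0, 156.0]
   0.4774 0.0916 0.0444 [149, 150, 161] [346.0, 276.0]
   0.4241 0.1781 0.0442 [151, 152, 162] [360.0, 316.0]
   0.5672 0.3018 0.0492 [113, 31, 28] [270.0, 350.0]
   0.5665 0.4031 0.0491 [114, 30, 28] [251.0, 399.0]
side plane [0.00067721 0.00099156 0.0544012 ] 4292 0.05466358703741114
((0.6334192156791687, 0.009772509336471558), (0.2695205807685852, 0.12003708630800247), 83.57064056396484)
wrist plane [-0.01279005  0.00129257  0.06031751] 33520 0.05176421149024499
((0.6376742720603943, 0.009592249989509583), (0.2491358518600464, 0.1038055345416069), 83.750244140625)
```

View pics/wrist14.png

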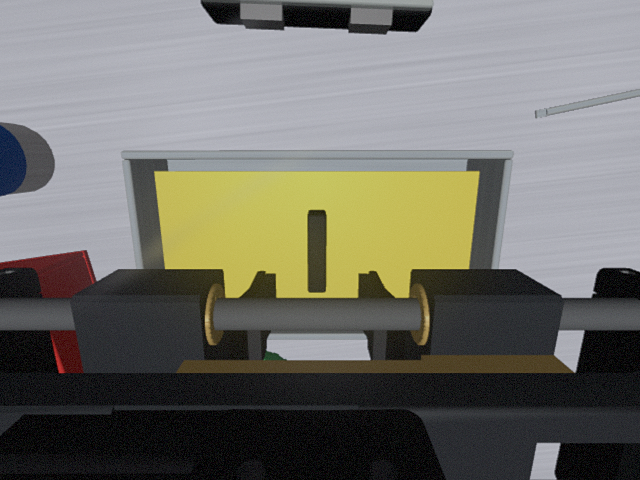

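The sheet lies level with its top at 0.0547, and the bar is at (317,250). Next are the greens, starting with G1.

Emit:
{"fn": "jog_arm", "kwargs": {"rows": [{"dp": [-167,-62,0],"turn": [0,0,0],"grip": 0.9},{"dp": [-167,-62,0],"turn": [0,0,0],"grip": 0.9},{"dp": [-167,-62,0],"turn": [0,0,0],"grip": 0.9},{"dp": [-167,-62,0],"turn": [0,0,0],"grip": 0.9},{"dp": [-167,-62,0],"turn": [0,0,0],"grip": 0.9},{"dp": [-167,-62,40],"turn": [0,0,0],"grip": 0.9},{"dp": [-167,-62,75],"turn": [0,0,0],"grip": 0.9},{"dp": [-167,-62,80],"turn": [0,0,0],"grip": 0.9},{"dp": [-167,-62,80],"turn": [0,0,0],"grip": 0.9}]}}

```text
time_s: 28.5
position: [0.4731, 0.09, 0.045]
tcp_rot: [[0.994, -0.11, -0.003], [-0.11, -0.994, 0.0], [-0.003, 0.0, -1.0]]
force: [0.9, 0.0, -0.5]
opening: 0.904
```

```bash
python3 go.py 0.4753 0.0906 0.0 -6.3; python3 find.py side;python3 -c "
from h import *
p,d=vision.capture('wrist');cv2.imwrite('pics/w15.png',p[:,:,::-1])"
```

```text
t 28.5 pos [0.4731 0.09   0.045 ] F [ 0.9  0.  -0.5] op 0.904
[[0.9939, -0.1102, -0.0034], [-0.1102, -0.9939, 0.0001], [-0.0034, 0.0003, -1.0]]
dp [2.3, -0.9, 45.0] turn [0.02, 0.19, -0.03] dist 45.0
side
   0.3943 -0.3139 0.044 [85, 49, 108] [420.0, 157.0]
   0.4235 0.1784 0.0443 [155, 156, 167] [360.0, 316.0]
   0.5671 0.3016 0.0491 [117, 32, 29] [270.0, 350.0]
   0.5667 0.4036 0.049 [118, 32, 29] [251.0, 399.0]
```

View pics/w15.png

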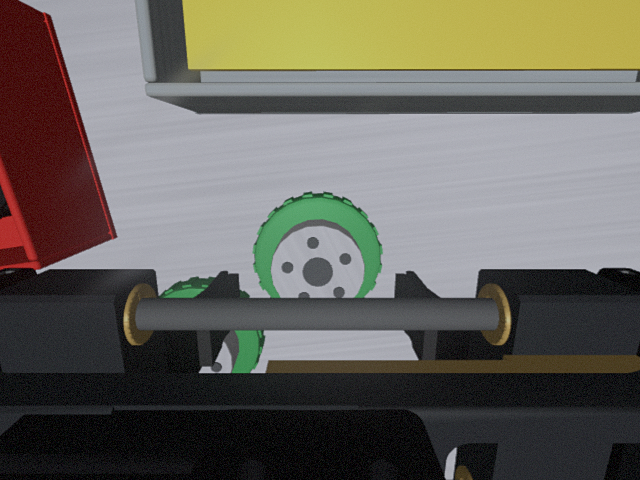

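The green plain hub at (317,270) is centred between the jaws. The left finger clears G2.

Emit:
{"fn": "jog_arm", "kwargs": {"rows": [{"dp": [1,-1,28],"turn": [0,0,0],"grip": 0.9},{"dp": [1,-1,45],"turn": [0,0,0],"grip": 0.9},{"dp": [1,-1,45],"turn": [0,0,0],"grip": 0.9},{"dp": [1,-1,45],"turn": [0,0,0],"grip": 0.3},{"dp": [1,-1,45],"turn": [0,0,0],"grip": 0.3},{"dp": [1,-1,45],"turn": [0,0,0],"grip": 0.3},{"dp": [1,-1,45],"turn": [0,0,0],"grip": 0.3},{"dp": [1,-1,45],"turn": [0,0,0],"grip": 0.3},{"dp": [1,-1,5],"turn": [0,0,0],"grip": 0.3},{"dp": [1,-1,-40],"turn": [0,0,0],"grip": 0.3}]}}

```text
time_s: 29.6
position: [0.4724, 0.0912, 0.0854]
tcp_rot: [[0.994, -0.11, -0.007], [-0.11, -0.994, 0.0], [-0.007, 0.0, -1.0]]
force: [0.2, -0.9, -2.7]
opening: 0.634
```

Emit:
{"fn": "jog_arm", "kwargs": {"rows": [{"dp": [0,0,-35],"turn": [0,0,0],"grip": 0.3},{"dp": [0,0,-50],"turn": [0,0,0],"grip": 0.3},{"dp": [0,0,-50],"turn": [0,0,0],"grip": 0.3},{"dp": [0,0,-50],"turn": [0,0,0],"grip": 0.3}]}}

```text
time_s: 30.0
position: [0.4738, 0.0913, 0.1359]
tcp_rot: [[0.994, -0.11, -0.001], [-0.11, -0.994, 0.0], [-0.001, -0.0, -1.0]]
force: [-1.3, 0.0, -2.4]
opening: 0.633
```

```bash
python3 -c "
import math,numpy as np
a=math.radians(-6.3);ey=np.array([-math.sin(a),math.cos(a)])
for d in(.066,-.066):print((np.array([.6335,.0102])+d*ey).round(4))"; python3 go.py 0.6407 0.0758 0.135 -6.3
```

```text
[0.6407 0.0758]
[ 0.6263 -0.0554]
t 30.0 pos [0.4738 0.0913 0.1359] F [-1.3  0.  -2.4] op 0.633
[[0.994, -0.1098, -0.0011], [-0.1098, -0.994, 0.0002], [-0.0011, -0.0, -1.0]]
dp [167.6, -2.9, 0.7] turn [-0.0, 0.07, -0.0] dist 168.0
```

Emit:
{"fn": "jog_arm", "kwargs": {"rows": [{"dp": [40,-1,0],"turn": [0,0,0],"grip": 0.3},{"dp": [85,-2,0],"turn": [0,0,0],"grip": 0.3},{"dp": [130,-3,0],"turn": [0,0,0],"grip": 0.3},{"dp": [160,-3,0],"turn": [0,0,0],"grip": 0.3},{"dp": [167,-3,0],"turn": [0,0,0],"grip": 0.3},{"dp": [167,-3,30],"turn": [0,0,0],"grip": 0.3},{"dp": [167,-3,60],"turn": [0,0,0],"grip": 0.3},{"dp": [167,-3,68],"turn": [0,0,0],"grip": 0.3},{"dp": [167,-3,68],"turn": [0,0,0],"grip": 0.3},{"dp": [167,-3,68],"turn": [0,0,0],"grip": 0.3}]}}

```text
time_s: 31.0
position: [0.641, 0.0759, 0.0686]
tcp_rot: [[0.994, -0.11, 0.0], [-0.11, -0.994, 0.0], [0.0, -0.0, -1.0]]
force: [-0.1, -0.1, -2.2]
opening: 0.636
```

```bash
python3 go.py 0.6407 0.0758 0.056 -6.3; python3 -c "
from h import *
p,P,c,f=cloud('wrist');cv2.imwrite('pics/w16.png',p[:,:,::-1])
p,P,c,f=cloud('side')
cv2.imwrite('pics/s16.png',cv2.resize(p[150:330,190:430,::-1],None,fx=3,fy=3,interpolation=cv2.INTER_CUBIC))
"
```

```text
t 31.0 pos [0.641  0.0759 0.0686] F [-0.1 -0.1 -2.2] op 0.636
[[0.994, -0.1097, 0.0001], [-0.1097, -0.994, 0.0], [0.0001, -0.0001, -1.0]]
dp [-0.3, 0.2, 12.6] turn [-0.0, -0.01, 0.0] dist 13.0
```

View pics/w16.png

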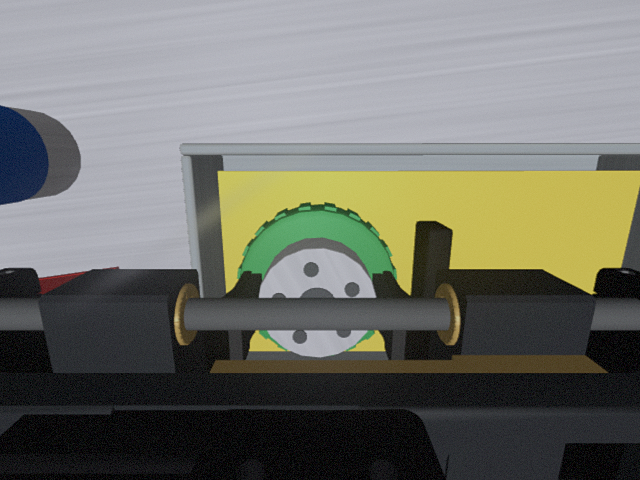

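View pics/s16.png

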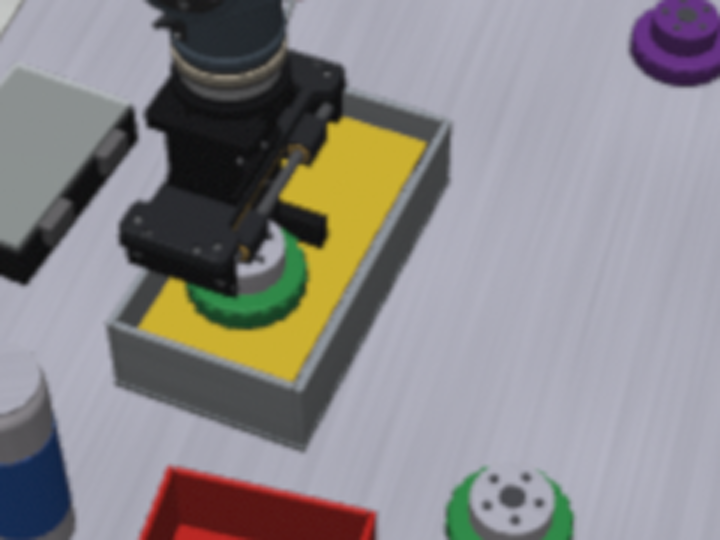

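The green wheel hangs level beside the bar and clears the walls. I lower the last 12 mm and release with a small opening.

Emit:
{"fn": "jog_arm", "kwargs": {"rows": [{"dp": [0,0,6],"turn": [0,0,0],"grip": 0.3},{"dp": [0,0,10],"turn": [0,0,0],"grip": 0.3},{"dp": [0,0,12],"turn": [0,0,0],"grip": 0.3},{"dp": [0,0,12],"turn": [0,0,0],"grip": 0.3},{"dp": [0,0,12],"turn": [0,0,0],"grip": 0.77},{"dp": [0,0,12],"turn": [0,0,0],"grip": 0.77},{"dp": [0,0,12],"turn": [0,0,0],"grip": 0.77},{"dp": [0,0,0],"turn": [0,0,0],"grip": 0.77},{"dp": [0,0,-35],"turn": [0,0,0],"grip": 0.77},{"dp": [0,0,-55],"turn": [0,0,0],"grip": 0.77}]}}

```text
time_s: 32.1
position: [0.6424, 0.0758, 0.1263]
tcp_rot: [[0.994, -0.11, 0.004], [-0.11, -0.994, -0.0], [0.004, -0.0, -1.0]]
force: [0.3, 0.1, 1.0]
opening: 0.771
```

```bash
python3 go.py 0.4238 0.1784 0.11 -6.3; python3 find.py side; python3 -c "
from find import *
print(find('side',0.09,0.105)[1])"
```

```text
t 32.1 pos [0.6424 0.0758 0.1263] F [0.3 0.1 1. ] op 0.771
[[0.994, -0.1098, 0.0036], [-0.1098, -0.994, -0.0001], [0.0035, -0.0003, -1.0]]
dp [-228.6, -78.0, 15.5] turn [-0.01, -0.2, -0.0] dist 242.0
side
   0.3962 -0.3158 0.0441 [91, 49, 116] [418.0, 156.0]
   0.4233 0.1787 0.0442 [155, 156, 167] [360.0, 316.0]
   0.7288 0.2703 0.0451 [20, 42, 77] [199.0, 324.0]
   0.5664 0.3021 0.049 [117, 32, 29] [270.0, 350.0]
   0.5671 0.4038 0.0491 [117, 31, 29] [251.0, 399.0]
[(0.6397, 0.0775, 0.0983, [148, 150, 158], [271.0, 237.0]), (0.7272, 0.2719, 0.0978, [20, 41, 77], [195.0, 309.0])]
```

G1 is flat on the sheet, hub top at 0.098 as expected. Now G2.

Emit:
{"fn": "jog_arm", "kwargs": {"rows": [{"dp": [-228,-78,0],"turn": [0,0,0],"grip": 0.9},{"dp": [-228,-78,0],"turn": [0,0,0],"grip": 0.9},{"dp": [-228,-78,0],"turn": [0,0,0],"grip": 0.9},{"dp": [-228,-78,0],"turn": [0,0,0],"grip": 0.9},{"dp": [-228,-78,0],"turn": [0,0,0],"grip": 0.9},{"dp": [-228,-78,0],"turn": [0,0,0],"grip": 0.9},{"dp": [-228,-78,40],"turn": [0,0,0],"grip": 0.9},{"dp": [-228,-78,75],"turn": [0,0,0],"grip": 0.9},{"dp": [-228,-78,78],"turn": [0,0,0],"grip": 0.9},{"dp": [-228,-78,78],"turn": [0,0,0],"grip": 0.9}]}}

```text
time_s: 33.2
position: [0.4229, 0.1781, 0.0448]
tcp_rot: [[0.994, -0.11, -0.002], [-0.11, -0.994, -0.0], [-0.002, 0.001, -1.0]]
force: [0.2, -0.2, -0.0]
opening: 0.9
```

```bash
python3 go.py 0.4238 0.1785 0.0 -6.3; python3 -c "
from h import *
p,d=vision.capture('wrist');cv2.imwrite('pics/w17.png',p[:,:,::-1])"
```

```text
t 33.2 pos [0.4229 0.1781 0.0448] F [ 0.2 -0.2 -0. ] op 0.9
[[0.9939, -0.1101, -0.002], [-0.1101, -0.9939, -0.0003], [-0.0019, 0.0006, -1.0]]
dp [0.9, -0.5, 44.8] turn [0.03, 0.11, -0.02] dist 45.0
```

View pics/w17.png

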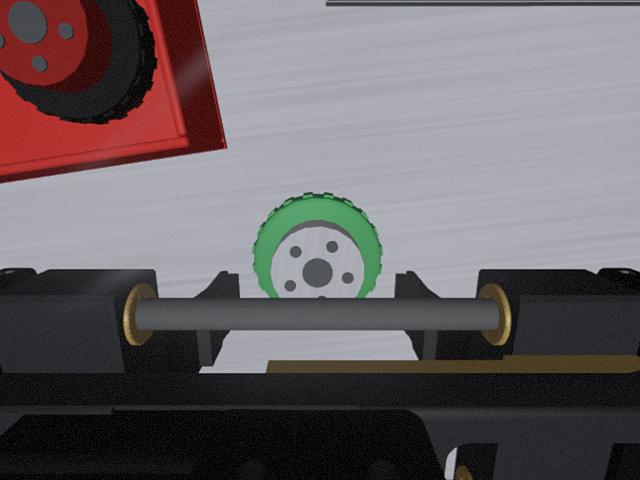

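The green plain hub at (318,271) is centred. I grip and lift.

Emit:
{"fn": "jog_arm", "kwargs": {"rows": [{"dp": [0,0,28],"turn": [0,0,0],"grip": 0.9},{"dp": [0,0,45],"turn": [0,0,0],"grip": 0.9},{"dp": [0,0,45],"turn": [0,0,0],"grip": 0.9},{"dp": [0,0,45],"turn": [0,0,0],"grip": 0.3},{"dp": [0,0,45],"turn": [0,0,0],"grip": 0.3},{"dp": [0,0,45],"turn": [0,0,0],"grip": 0.3},{"dp": [0,0,45],"turn": [0,0,0],"grip": 0.3},{"dp": [0,0,45],"turn": [0,0,0],"grip": 0.3},{"dp": [0,0,5],"turn": [0,0,0],"grip": 0.3},{"dp": [0,0,-40],"turn": [0,0,0],"grip": 0.3}]}}

```text
time_s: 34.25
position: [0.4207, 0.178, 0.0844]
tcp_rot: [[0.994, -0.11, -0.007], [-0.11, -0.994, -0.001], [-0.007, 0.002, -1.0]]
force: [1.2, 0.2, -3.3]
opening: 0.634
```

Emit:
{"fn": "jog_arm", "kwargs": {"rows": [{"dp": [0,0,-40],"turn": [0,0,0],"grip": 0.3},{"dp": [0,0,-75],"turn": [0,0,0],"grip": 0.3},{"dp": [0,0,-75],"turn": [0,0,0],"grip": 0.3},{"dp": [0,0,-75],"turn": [0,0,0],"grip": 0.3}]}}

```text
time_s: 34.65
position: [0.4224, 0.1784, 0.1605]
tcp_rot: [[0.994, -0.11, 0.0], [-0.11, -0.994, 0.0], [0.0, -0.0, -1.0]]
force: [-0.3, -0.6, -3.2]
opening: 0.633
```

```bash
python3 go.py 0.6263 -0.0554 0.16 -6.3
```

```text
t 34.65 pos [0.4224 0.1784 0.1605] F [-0.3 -0.6 -3.2] op 0.633
[[0.994, -0.1097, 0.0004], [-0.1097, -0.994, 0.0001], [0.0004, -0.0002, -1.0]]
dp [228.3, 210.0, 0.6] turn [-0.01, -0.02, -0.0] dist 310.0
```

Emit:
{"fn": "jog_arm", "kwargs": {"rows": [{"dp": [32,29,0],"turn": [0,0,0],"grip": 0.3},{"dp": [65,60,0],"turn": [0,0,0],"grip": 0.3},{"dp": [98,90,0],"turn": [0,0,0],"grip": 0.3},{"dp": [131,121,0],"turn": [0,0,0],"grip": 0.3},{"dp": [164,152,0],"turn": [0,0,0],"grip": 0.3},{"dp": [197,182,0],"turn": [0,0,0],"grip": 0.3},{"dp": [220,203,0],"turn": [0,0,0],"grip": 0.3},{"dp": [228,210,0],"turn": [0,0,0],"grip": 0.3},{"dp": [228,210,30],"turn": [0,0,0],"grip": 0.3},{"dp": [228,210,60],"turn": [0,0,0],"grip": 0.3}]}}

```text
time_s: 35.65
position: [0.6251, -0.055, 0.0978]
tcp_rot: [[0.994, -0.11, -0.003], [-0.11, -0.994, 0.001], [-0.003, -0.001, -1.0]]
force: [0.3, 0.4, -3.2]
opening: 0.635
```

Emit:
{"fn": "jog_arm", "kwargs": {"rows": [{"dp": [0,0,20],"turn": [0,0,0],"grip": 0.3},{"dp": [0,0,30],"turn": [0,0,0],"grip": 0.3},{"dp": [0,0,30],"turn": [0,0,0],"grip": 0.3},{"dp": [0,0,30],"turn": [0,0,0],"grip": 0.3}]}}

```text
time_s: 36.05
position: [0.6264, -0.055, 0.0702]
tcp_rot: [[0.994, -0.109, -0.001], [-0.109, -0.994, 0.0], [-0.001, -0.0, -1.0]]
force: [1.4, -0.5, -2.9]
opening: 0.638
```

```bash
python3 go.py 0.6263 -0.0554 0.056 -6.3; python3 -c "
from h import *
p,P,c,f=cloud('wrist');cv2.imwrite('pics/w18.png',p[:,:,::-1])"
```

```text
t 36.05 pos [ 0.6264 -0.055   0.0702] F [ 1.4 -0.5 -2.9] op 0.638
[[0.994, -0.1094, -0.0005], [-0.1094, -0.994, 0.0002], [-0.0006, -0.0002, -1.0]]
dp [-0.0, 0.4, 14.2] turn [-0.01, 0.03, 0.02] dist 14.0
```

View pics/w18.png

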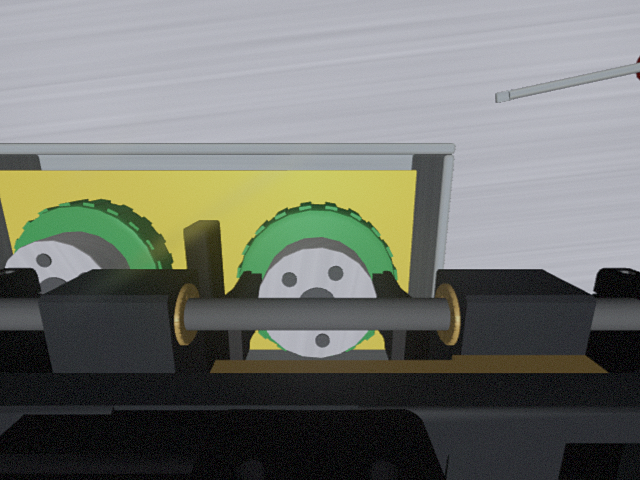

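G2 hangs level on the free side of the bar (205,250), clear of the walls. I lower, release and lift clear.

Emit:
{"fn": "jog_arm", "kwargs": {"rows": [{"dp": [0,0,6],"turn": [0,0,0],"grip": 0.3},{"dp": [0,0,11],"turn": [0,0,0],"grip": 0.3},{"dp": [0,0,14],"turn": [0,0,0],"grip": 0.3},{"dp": [0,0,14],"turn": [0,0,0],"grip": 0.3},{"dp": [0,0,14],"turn": [0,0,0],"grip": 0.77},{"dp": [0,0,14],"turn": [0,0,0],"grip": 0.77},{"dp": [0,0,14],"turn": [0,0,0],"grip": 0.77},{"dp": [0,0,0],"turn": [0,0,0],"grip": 0.77},{"dp": [0,0,-40],"turn": [0,0,0],"grip": 0.77},{"dp": [0,0,-85],"turn": [0,0,0],"grip": 0.77}]}}

```text
time_s: 37.1
position: [0.6255, -0.0552, 0.1561]
tcp_rot: [[0.994, -0.11, -0.003], [-0.11, -0.994, 0.001], [-0.003, -0.0, -1.0]]
force: [1.3, -0.4, 0.9]
opening: 0.766
```

```bash
python3 go.py 0.45 -0.4 0.2 -6.3
```

```text
t 37.1 pos [ 0.6255 -0.0552  0.1561] F [ 1.3 -0.4  0.9] op 0.766
[[0.9939, -0.1099, -0.0028], [-0.1099, -0.9939, 0.0008], [-0.0029, -0.0005, -1.0]]
dp [-136.6, 362.0, -43.7] turn [-0.03, 0.16, -0.01] dist 389.0
```

Emit:
{"fn": "jog_arm", "kwargs": {"rows": [{"dp": [0,0,-44],"turn": [0,0,0],"grip": 0.77},{"dp": [-136,362,-44],"turn": [0,0,0],"grip": 0.77},{"dp": [-136,362,-44],"turn": [0,0,0],"grip": 0.77},{"dp": [-136,362,-44],"turn": [0,0,0],"grip": 0.77},{"dp": [-136,362,-44],"turn": [0,0,0],"grip": 0.77},{"dp": [-136,362,-44],"turn": [0,0,0],"grip": 0.77},{"dp": [-136,362,-44],"turn": [0,0,0],"grip": 0.77},{"dp": [-136,362,-44],"turn": [0,0,0],"grip": 0.77},{"dp": [-136,362,-44],"turn": [0,0,0],"grip": 0.77},{"dp": [-136,362,-44],"turn": [0,0,0],"grip": 0.77}]}}

```text
time_s: 38.1
position: [0.4496, -0.4058, 0.201]
tcp_rot: [[0.993, -0.116, 0.001], [-0.116, -0.993, -0.005], [0.002, 0.004, -1.0]]
force: [0.6, 0.2, 0.2]
opening: 0.767
```

Run:
```python
from h import *
from find import find
for n in ['top','side']:
    print(n,[r[:4] for r in find(n)[1]]); print([r[:4] for r in find(n,0.088,0.106)[1]])
    p,P,c,f=cloud(n);cv2.imwrite(f'pics/{n}20.png',p[:,:,::-1])
    hsv=cv2.cvtColor(p,cv2.COLOR_RGB2HSV); m=cv2.inRange(hsv,(20,100,60),(35,255,255))>0
    q=P[m&np.isfinite(P[...,2])]; q=q[(q[:,2]>0.045)&(q[:,2]<0.064)]
    A=np.c_[q[:,:2],np.ones(len(q))]; print('plane',np.linalg.lstsq(A,q[:,2],rcond=None)[0],np.median(q[:,2]),np.round(cv2.minAreaRect(q[:,:2].astype(np.float32))[0],4))
state()
```

```text
top [(0.5673, 0.4025, 0.0503, [93, 21, 19]), (0.5665, 0.301, 0.0503, [95, 21, 20]), (0.3979, -0.3165, 0.0446, [81, 42, 106])]
[(0.6405, 0.0762, 0.0994, [135, 136, 147]), (0.6262, -0.0544, 0.0992, [136, 136, 147])]
plane [4.15299038e-05 7.58740854e-04 5.52630113e-02] 0.055281956476948 [0.6335 0.0112]
side [(0.3985, -0.316, 0.0439, [85, 46, 109]), (0.7288, 0.2702, 0.0441, [19, 38, 72]), (0.5661, 0.3013, 0.0489, [109, 29, 27]), (0.5668, 0.4039, 0.0493, [109, 29, 27])]
[(0.6255, -0.0544, 0.0985, [137, 137, 145]), (0.6398, 0.0766, 0.0984, [141, 143, 148]), (0.7279, 0.2715, 0.0965, [19, 38, 72])]
plane [-0.00056541  0.00056931  0.05497265] 0.0546086920576081 [0.6333 0.0066]
t 38.4 pos [ 0.4523 -0.3987  0.1998] F [ 1.4 -0.3  0.2] op 0.771
[[0.9942, -0.1077, 0.0002], [-0.1077, -0.9942, 0.0003], [0.0002, -0.0003, -1.0]]
```

View pics/top20.png

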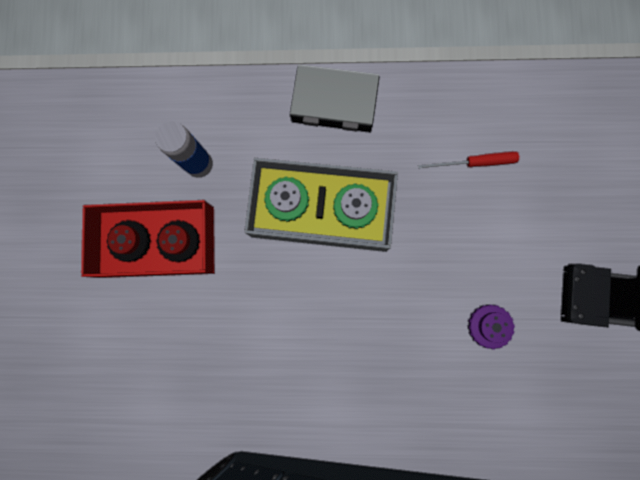

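View pics/side20.png

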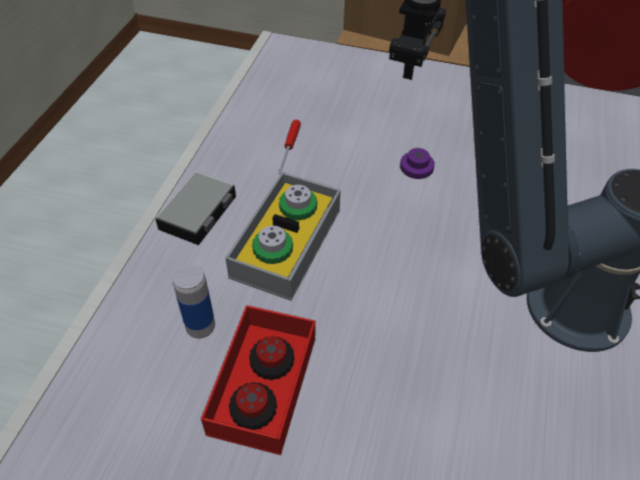

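In both views the greens lie flat on the level sheet at (287,198) and (355,205), with the bar between them at (321,202). The rejects are in the bin at (128,241) and (178,241). The can, screwdriver and purple wheel have not moved, and the arm is clear of everything, so I hand in.

```bash
python3 -c "
from rig import bot
print(bot.hand_in())"
```

```text
the job is handed in; nothing more can be done
None
```

The job is done and handed in at about 38 s of the 210 s allowed; the rig reports no verdict. I put the two red-hubbed wheels in the bin and the two black plain wheels about ±65 mm along the tray floor. The separator sheet went on their hubs with its bar up, and one green plain wheel went on each side of the bar.

**Last checks (top and side cameras):**
- **Sheet:** top at z ≈ 0.055 with slope under 0.1°. The top view put its centre within about 1 mm of the tray centre.
- **Side-view disagreement:** the side view put the sheet centre about 4 mm off in y, probably because the near wall hides part of it. That is still inside the 15 mm limit.
- **Wheels:** green hub tops at z 0.098–0.099, and reject hub tops in the bin at 0.049–0.050, so all four lie flat. The black wheels were last seen directly before the sheet covered them; the sheet's height and level agree with them lying flat.
- **Left alone:** the can, screwdriver and purple wheel look unmoved, and the arm stood clear of everything.

**What went wrong on the way:**
- **First grasp missed:** the fingers closed above the hub. The wrist depth image showed the fingertips about 40 mm further back than the stated tool frame, so I corrected for that on every later move.
- **Knocked wheel:** one green wheel was knocked about 4 cm aside during the run, and I found and picked it at its new place.

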